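# Sort the token kitty with the coin sieve

### The arm

A 7-joint arm with a two-finger parallel gripper is mounted at the origin on a cart in front of the work surface, level with it; the furniture and walls round the work are solid. World frame = base frame: x ahead of the robot, y to its left, z up, the work surface at z = 0. Lengths are in m, angles in rad, forces in N, time in s.
With the tool pointing down it reaches from about 0.425 to 0.925 m from the base axis. Payload 6.8 kg.
Tool frame: the origin (TCP) lies midway between the tips of the shut fingers; the grasp point (between the pads) lies arm.hold_point_z behind it (arm.hold_point_z is the distance from the TCP to the grasp point, in m); z points along the fingers, y is the line along which they close (so a half turn about z gives the same grasp; the last joint's range is limited). The gripper opens to 85 mm and grips with 20 to 120 N. Pads are 22 mm wide; open, the fingers measure 114 mm over their backs; the gripper's body (76 mm by 85 mm) begins 54 mm behind the grasp point. The pads swing forward as they close: fully open they stand 13 mm farther back than shut.
Start: joints at [-1.337, 0.477, 0.022, 1.555, -0.011, 1.109, -0.083], TCP at [0.226, 0.636, 0.231] pointing down, gripper open.
Joint ranges: [-2.96, 2.96], [-0.34, 2.1], [-1.41, 1.46], [0.24, 2.44], [-1.37, 4.51], [0.17, 1.92], [-2.96, 2.96]. Speed limits (rad/s): [2.39, 2.39, 3.14, 3.14, 3.14, 3.14, 3.14].

### API

Orientations are given as [roll, pitch, yaw] about the fixed x, y, z axes, in that order (R = Rz(yaw) Ry(pitch) Rx(roll)).
In Python, from cell import arm, optics gives the robot as it stands.
- The arm moves only by the tool drive_tool, never from a script. Its argument "increments" is a list of rows, each a list of 4 numbers: the shift along the tool's x, y, z in units of 0.15 m (1.0 is 0.15 m), then the turn about the tool's z in units of pi/2 rad (1.0 is pi/2 rad). In form: [[dx, dy, dz, yaw], ...]. A call has 1 to 10 rows; each row is the pose to reach, as a shift and turn from the pose commanded when the call began, along the tool's axes at that moment; what a row does not reach only later rows make up. A row lasts 1/8 s, in which the tool goes at most 62.5 mm and 10.7 degrees, less where a joint would pass 70% of its speed; a pose out of reach is approached as far as the arm can. A call with a number of a shift or a turn outside -1 to 1 is refused whole. A call with a gripper value outside its range is refused whole. "gripper" is the opening, from 0 (shut) to 1 (fully open), set as the call begins (left out, the last holds). The fingers move at their own pace and stop on an object; "force" is the grip in N (left out, the last holds). Time passes only in rows, so rows that repeat a pose let the fingers close. It gives the time, the measured TCP pose, the force, the opening and the grip force at its end, in the units of the state.
- arm.state(): the state, without advancing time (a new reading comes with each control period).
- optics.capture(name): name is "scene" or "top" or "wrist"; returns a dict with "image" (420x560x3 uint8, blue, green, red), "camera_matrix" (3x3 intrinsics, pixels), "R" (3x3) and "t" (3): a world point X has camera coordinates R X + t. Camera axes: x right, y down, z forward; pixel columns grow to the right and rows downward; lengths in m; the calibration is good to about 2 mm. A picture is of the moment at which its call begins. There is no depth.
- arm.sign_off(): hands the job in; it is judged then, once.
The state is a dict: "clock": time; "joint_positions": joint angles; "joint_velocities": joint speeds; "joint_efforts": joint torques, N m; "position": TCP position; "orientation": TCP orientation; "wrist_force": force on the tool from outside, world axes, zero at the start; "ft_torque": the same for the moment, N m; "finger_gap": finger opening in m; "gripper_force": force on a finger pad.
Only numpy, scipy, OpenCV 4.12 (cv2) and the standard library are available. Lean on these libraries where they do the work, as an engineer would, in place of code of your own. Each camera call takes 0.05 s, during which the arm holds its last target. There are 200 camera calls.

### The job

Sort the tokens: lift the cover plate off the blue token box and lay it flat on the desk, then hold the loaded sieve level over the open box and shake it from side to side until every small brass token has dropped through into the box. Tip the large red tokens that stay in the sieve over its lip into the grey tray, put any that lie astray on the desk in there too, stand the empty sieve back on the desk, and finish by seating the cover on the box's two pins again; leave the can, label roll, highlighter and sticky notes where they are.

Things in the scene. Friction and masses are not known exactly. Their poses are not given: they have to be found in the camera images.
- token_box: fixed blue painted token box, open on top, 130 mm (its x) by 190 mm (its y), 50 mm high; origin at the centre of its underside, z up. One well, 120 mm (x) by 150 mm (y), floor 5 mm above the desk. Two steel pins, 6 mm thick, 12 mm tall, with tapered tips, stand on its solid ends at y = +85 and -85 mm, x = 0. The cover plate lies on it at the start
- box_mouth (a point): centre of the token box's rim plane, 50 mm above the desk
- cover_grip (a point): loose aluminium cover plate, 130 (its x) x 190 (its y) x 5 mm, 250 g, with 10 mm holes at y = +85 and -85 mm that drop over the box's pins, either way round. A black grip bar, 12 mm thick (x), 70 mm long (y), stands on its middle, 5 to 31 mm above its underside. The point is the bar's middle, 20 mm above the underside (70 mm above the desk when seated); z points up
- sieve_grip (a point): loose coin sieve, 157 x 100 x 86 mm, 200 g, flat on the desk at the start. The point is the middle of its orange handle bar, 74 mm above the underside; the bar is 14 mm thick (sieve x), 24 mm high, 100 mm long (sieve y) and spans the pan from side to side over its middle on two posts; z is the pan's upward normal. Lip at the -x end, wall at the +x end
- sieve_pan (a point): centre of the sieve's perforated floor (top face, 4 mm above the underside): 124 mm (x, +-62) by 86 mm (y) inside, six round 27 mm holes at x = -38, 0, 38 and y = -19, 19 mm, white walls 26 mm high on both sides and at the +x end. Pan and tokens are slippery: a token slides once the floor slopes 10 to 13 degrees
- sieve_lip (a point): middle of the edge of the sieve's pouring lip, at x = -92 mm and 15 mm above the underside; the lip is as wide as the pan and rises 11 mm over 30 mm from the floor's -x end (x = -62 mm). Tokens slide out over it when that end is tipped down by more than 30 to 33 degrees
- tray: fixed grey open tray for large tokens, 120 x 120 mm, 40 mm high, walls and floor 4 mm; origin at the centre of its underside, z up
- tray_mouth (a point): centre of the tray's rim plane, 40 mm above the desk
- s1_c (a point): centre of a small brass token, a disc 22 mm across and 5 mm thick, 12 g, that falls through the sieve's holes; it starts lying in the sieve on the metal between the holes or on a large token
- s2_c (a point): centre of a small brass token, a disc 22 mm across and 5 mm thick, 12 g, that falls through the sieve's holes; it starts lying in the sieve on the metal between the holes or on a large token
- s3_c (a point): centre of a small brass token, a disc 22 mm across and 5 mm thick, 12 g, that falls through the sieve's holes; it starts lying in the sieve on the metal between the holes or on a large token
- s4_c (a point): centre of a small brass token, a disc 22 mm across and 5 mm thick, 12 g, that falls through the sieve's holes; it starts lying in the sieve on the metal between the holes or on a large token
- s5_c (a point): centre of a small brass token, a disc 22 mm across and 5 mm thick, 12 g, that falls through the sieve's holes; it starts lying in the sieve on the metal between the holes or on a large token
- s6_c (a point): centre of a small brass token, a disc 22 mm across and 5 mm thick, 12 g, that falls through the sieve's holes; it starts lying in the sieve on the metal between the holes or on a large token
- l1_c (a point): centre of a large red token with a pale ring, a disc 38 mm across and 5 mm thick, 18 g, too big for the holes; it starts lying in the sieve
- l2_c (a point): centre of a large red token with a pale ring, a disc 38 mm across and 5 mm thick, 18 g, too big for the holes; it starts lying in the sieve
- l3_c (a point): centre of a large red token with a pale ring, a disc 38 mm across and 5 mm thick, 18 g, too big for the holes; it starts lying in the sieve
- l4_c (a point): centre of a large red token with a pale ring, a disc 38 mm across and 5 mm thick, 18 g, too big for the holes; it starts astray on the desk
- l5_c (a point): centre of a large red token with a pale ring, a disc 38 mm across and 5 mm thick, 18 g, too big for the holes; it starts astray on the desk
- drink_can: bystander: black and gold drink can, 66 mm across, 114 mm high, standing behind the box; origin at the centre of its underside
- label_roll: bystander: white label roll, 64 mm across, 58 mm high, standing behind the box; origin at the centre of its underside
- highlighter: bystander: pink and yellow highlighter, 81 x 26 x 18 mm, lying left of the tray; origin at the centre of its underside
- notes: bystander: block of yellow sticky notes, 76 x 76 x 25 mm, near the front of the desk; origin at the centre of its underside. The desk to the left of it and of the sieve, in front of the tray, is free as far as the fixed calculator, which begins at y = 0.54 m
Not all that is in view belongs to the job. What is shaped like the part that bears l5_c but purple is not meant.

How it is judged:
On the way, in this order (a step that is already met when the one before it is completed fails the run):
1. the cover plate lies flat on the desk, clear of the box (height (world z) of cover_grip below 0.026 m and angle between cover_grip's own z axis and vertical below 0.06 rad and horizontal distance between cover_grip and box_mouth above 0.12 m), for 0.2 s.
2. the sieve is held roughly level (within 35 degrees) over the open box, and every small token has dropped out of it through its holes (height (world z) of sieve_grip above 0.115 m and horizontal distance between sieve_grip and box_mouth below 0.1 m and angle between sieve_grip's own z axis and vertical below 0.61 rad and z of each of s1_c, s2_c, s3_c, s4_c, s5_c, s6_c in the frame of sieve_grip below -0.08 m), for 0.2 s.
At the end, for the whole second after the job is handed in: Small tokens in the box's well, large ones in the tray, below the rims; sieve flat on the desk (height within 8 mm, tilt < 0.06 rad); cover seated on both pins: centred within 5 mm, underside within 3 mm of the rim, level within 0.035 rad, aligned with the box within 0.06 rad (x of s1_c in the frame of token_box between -0.06 and 0.06 m and y of s1_c in the frame of token_box between -0.075 and 0.075 m and z of each of s1_c, s2_c, s3_c, s4_c, s5_c, s6_c in the frame of token_box below 0.045 m and x of s2_c in the frame of token_box between -0.06 and 0.06 m and y of s2_c in the frame of token_box between -0.075 and 0.075 m and x of s3_c in the frame of token_box between -0.06 and 0.06 m and y of s3_c in the frame of token_box between -0.075 and 0.075 m and x of s4_c in the frame of token_box between -0.06 and 0.06 m and y of s4_c in the frame of token_box between -0.075 and 0.075 m and x of s5_c in the frame of token_box between -0.06 and 0.06 m and y of s5_c in the frame of token_box between -0.075 and 0.075 m and x of s6_c in the frame of token_box between -0.06 and 0.06 m and y of s6_c in the frame of token_box between -0.075 and 0.075 m and x of l1_c in the frame of tray between -0.056 and 0.056 m and y of l1_c in the frame of tray between -0.056 and 0.056 m and z of each of l1_c, l2_c, l3_c, l4_c, l5_c in the frame of tray below 0.04 m and x of l2_c in the frame of tray between -0.056 and 0.056 m and y of l2_c in the frame of tray between -0.056 and 0.056 m and x of l3_c in the frame of tray between -0.056 and 0.056 m and y of l3_c in the frame of tray between -0.056 and 0.056 m and x of l4_c in the frame of tray between -0.056 and 0.056 m and y of l4_c in the frame of tray between -0.056 and 0.056 m and x of l5_c in the frame of tray between -0.056 and 0.056 m and y of l5_c in the frame of tray between -0.056 and 0.056 m and height (world z) of sieve_grip below 0.082 m and angle between sieve_grip's own z axis and vertical below 0.06 rad and horizontal distance between cover_grip and box_mouth below 0.005 m and z of cover_grip in the frame of token_box below 0.073 m and angle between cover_grip's own z axis and vertical below 0.035 rad and angle between the y axis of cover_grip and the y axis of token_box, either way round below 0.06 rad); the robot touches nothing.
It fails at once if the drink can is pushed more than 3 cm from its place (distance of drink_can from where it was at the start of the episode above 0.03 m).
It fails at once if the label roll is pushed more than 3 cm from its place (distance of label_roll from where it was at the start of the episode above 0.03 m).
It fails at once if the highlighter is pushed more than 3 cm from its place (distance of highlighter from where it was at the start of the episode above 0.03 m).
It fails at once if the block of sticky notes is pushed more than 3 cm from its place (distance of notes from where it was at the start of the episode above 0.03 m).
Of s1, s2, s3, s4, s5, s6 only 3 to 6 are there at a start; the rules pass over those that are not, and their reading is None.
Of l1, l2, l3 only 2 to 3 are there at a start; the rules pass over those that are not, and their reading is None.
Of l4, l5 only 1 to 2 are there at a start; the rules pass over those that are not, and their reading is None.
At some moment in a run one of cover, l4, l5 may be knocked a few centimetres aside while the robot is not near it.
Once in a run the grip may slacken for a moment while it holds something.
It also fails if it takes over 192 s, if anything falls off the work surface, if the arm or the gripper's body presses on something with over 40 N, if the wrist force passes 120 N, or if a joint passes its speed limit or range.

## Working session

There is one attempt and no reset: what is moved stays moved. The work goes in short steps, Python scripts to look and compute and a tool call to move; the robot and the scene stay as the last step left them, time stands still between calls to the robot, and variables do not carry over. Pictures are saved under pics/ and viewed, at most 14 in all, crops included, and the job is handed in when it is done.

Besides the shell and the picture viewer there is one more tool, called by a JSON object that holds its "name" and its "arguments". drive_tool: Moves the arm, as the interface text tells. Shifts and turns lie within -1 to 1; 1 stands for 0.15 m of shift or pi/2 rad of turn. Its arguments: {"type":"object","properties":{"increments":{"type":"array"},"gripper":{"type":"number"},"force":{"type":"number"}},"required":["increments"]}

```bash
mkdir -p pics
cat > h.py <<'E'
from cell import arm, optics
import numpy as np, cv2
from scipy.spatial.transform import Rotation as Ro
def cap(n,f=None):
    c=optics.capture(n)
    np.savez(f'{n}.npz',**{k:np.array(v) for k,v in c.items()})
    if f: cv2.imwrite('pics/'+f,c['image'])
    return c
def ld(n): return np.load(f'{n}.npz')
def ray(c,u,v,z):
    R=np.array(c['R']);t=np.array(c['t']);K=np.array(c['camera_matrix'])
    d=R.T@np.linalg.solve(K,[u,v,1.]);o=-R.T@t
    return o+d*(z-o[2])/d[2]
def proj(c,X):
    p=np.array(c['camera_matrix'])@(np.array(c['R'])@np.array(X)+np.array(c['t']));return p[:2]/p[2]
def mv(target,yaw=None):
    "rel move in units from current pose"
    s=arm.state();R=Ro.from_euler('xyz',s['orientation']).as_matrix()
    d=R.T@(np.array(target)-s['position'])/.15
    return d.round(3)
E
python3 - <<'E'
from h import *
a=cap('scene','s0.png');b=cap('top','t0.png')
s=arm.state()
print(s, arm.hold_point_z)
for c in (a,b):
    print(c['camera_matrix'],-np.array(c['R']).T@c['t'],np.array(c['R']))
im=np.vstack([a['image'],b['image']])
E
```

```text
{'clock': 0.1, 'joint_positions': array([-1.33709361,  0.47772812,  0.02235045,  1.55634298, -0.01149838,
        1.10932909, -0.08311717]), 'joint_velocities': array([ 0.0005926 , -0.00311151, -0.0013965 , -0.00349937,  0.00191185,
        0.00071202,  0.00154975]), 'joint_efforts': array([ 4.67328297e-03, -5.97758639e+01,  1.61405280e+00, -2.81952882e+01,
        1.28624775e-02,  5.06730968e-03,  5.18617162e-05]), 'position': array([0.22608554, 0.63543823, 0.23042   ]), 'orientation': array([-3.13991828e+00,  1.27685990e-04,  2.79978680e+00]), 'wrist_force': array([0.12164899, 0.08379155, 0.39951914]), 'ft_torque': array([ 0.01079427,  0.0325428 , -0.00779702]), 'gripper_force': 0.0, 'finger_gap': 0.0854044412890083} 0.0187
[[537.48770247   0.         283.7781022 ]
 [  0.         537.48770247 204.84644766]
 [  0.           0.           1.        ]] [0.86992388 1.13726942 1.10277969] [[-0.90837227  0.4180713   0.00873022]
 [ 0.31298965  0.69360266 -0.64880878]
 [-0.27730363 -0.58662743 -0.76090141]]
[[524.60074956   0.         283.35003097]
 [  0.         524.60074956 211.37845183]
 [  0.           0.           1.        ]] [0.32747721 0.36627194 1.26681239] [[ 0.00800192 -0.99995876 -0.004294  ]
 [-0.98781578 -0.00723718 -0.15545932]
 [ 0.15542183  0.00548566 -0.98783296]]
```

View pics/t0.png

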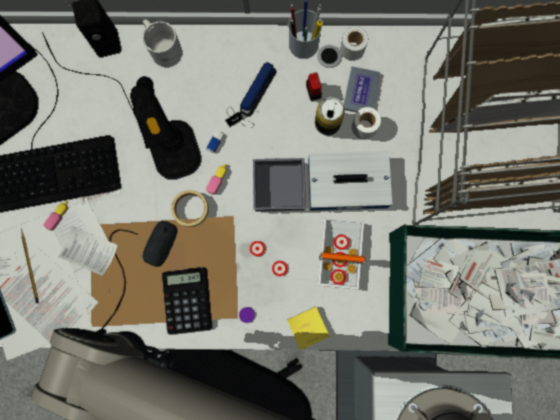

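View pics/s0.png

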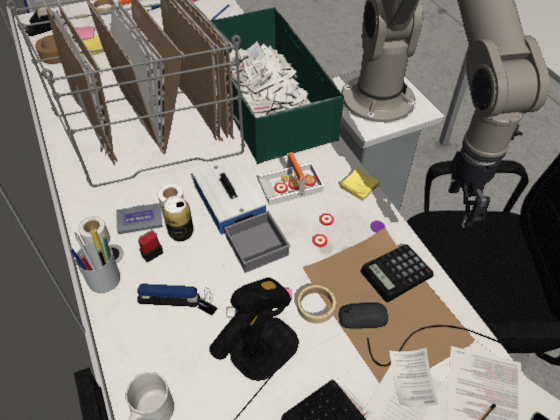

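The top view shows the cover on the box (350,180), tray (280,185), sieve (343,255), two astray red tokens at (258,248) and (280,268), and the purple decoy at (247,315). I'll enlarge it next.

Run:
```python
from h import *
b=ld('top');im=b['image'][145:295,240:400]
cv2.imwrite('pics/t1.png',cv2.resize(im,None,fx=4,fy=4,interpolation=cv2.INTER_CUBIC)[:600])
for n,u,v,z in [('cover',350,180,.07),('tray',280,185,.04),('sieve',343,258,.074),('l4',258,248,.005),('l5',280,268,.005),('notes',308,327,.025),('purple',247,315,.005),('hl',217,179,.02),('roll',368,120,.058),('can',331,107,.114)]:
    print(n,ray(b,u,v,z).round(3))
```

```text
cover [0.591 0.218 0.07 ]
tray [0.584 0.382 0.04 ]
sieve [0.409 0.237 0.074]
l4 [0.436 0.434 0.005]
l5 [0.389 0.38  0.005]
notes [0.252 0.314 0.025]
purple [0.278 0.457 0.005]
hl [0.602 0.535 0.02 ]
roll [0.741 0.172 0.058]
can [0.752 0.265 0.114]
```

View pics/t1.png

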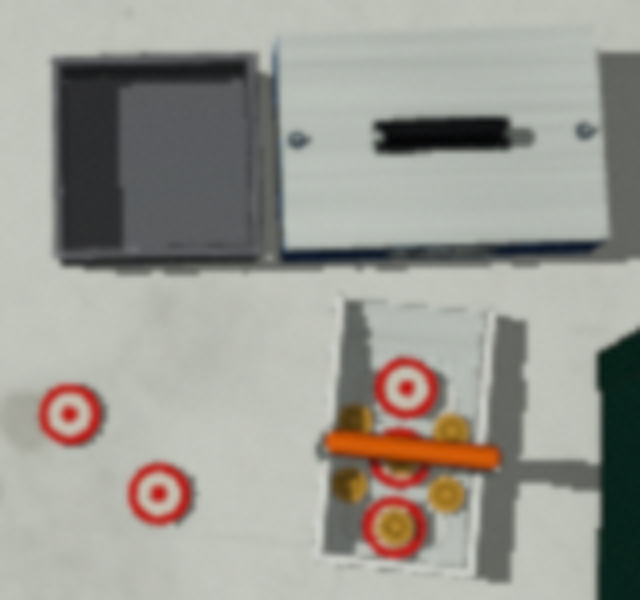

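The enlarged crop gives these positions:
- **Cover:** pins at crop (298,139) and (584,130), grip bar from (375,137) to (510,133).
- **Tray:** rim from (52,57) to (262,258).
- **Sieve:** handle from (330,442) to (498,458). The lip is at the top end, towards world +x.
- **Tokens:** 3 large and 6 small in the sieve, 2 large astray at (70,414) and (160,494).

```bash
cat >> h.py <<'E'
def red(c,z=.005,amin=40):
    im=c['image'];hsv=cv2.cvtColor(im,cv2.COLOR_BGR2HSV)
    m=(((hsv[...,0]<5)|(hsv[...,0]>172))&(hsv[...,1]>140)&(hsv[...,2]>80)).astype(np.uint8)
    m=cv2.morphologyEx(m,cv2.MORPH_CLOSE,np.ones((5,5)))
    n,l,st,ce=cv2.connectedComponentsWithStats(m)
    return [(ce[i].round(1),st[i][2:5],ray(c,*ce[i],z).round(4)) for i in range(1,n) if st[i][4]>amin]
def go(xyz,yaw,s=None):
    s=s or arm.state();y=s['orientation'][2]
    dy=(y-yaw+np.pi)%(2*np.pi)-np.pi
    R=Ro.from_euler('xyz',s['orientation']).as_matrix()
    return (R.T@(np.array(xyz)-s['position'])/.15).round(3), round(dy/(np.pi/2),3)
E
python3 - <<'E'
from h import *
b=ld('top');q=lambda u,v,z:ray(b,240+u/4-.4,145+v/4-.4,z)
p1,p2=q(298,139,.06),q(584,130,.06);print('pins',p1,p2,(p1+p2)/2,np.linalg.norm(p1-p2),np.arctan2(*(p1-p2)[:2]))
g1,g2=q(376,136,.081),q(509,133,.081);print('bar',(g1+g2)/2,g1-g2)
c=[q(u,v,.04) for u,v in((52,60),(258,55),(262,255),(55,260))];print('tray',np.round(c,3),np.mean(c,0))
h1,h2=q(328,442,.08),q(500,458,.08);print('handle',h1,h2,(h1+h2)/2,np.arctan2(*(h1-h2)[:2]))
print('lip',q(415,303,.015),'rear',q(400,565,.026))
for r in red(b): print(r)
print(go([.43,.436,.12],np.pi/2))
E
```

```text
pins [0.59409748 0.30129895 0.06      ] [0.60068996 0.1332453  0.06      ] [0.59739372 0.21727213 0.06      ] 0.16818290575211695 -0.03920834886015274
bar [0.59270278 0.21900359 0.081     ] [-0.00231242  0.07678243  0.        ]
tray [[0.646 0.448 0.04 ]
 [0.65  0.324 0.04 ]
 [0.528 0.322 0.04 ]
 [0.524 0.444 0.04 ]] [0.58709735 0.38451939 0.04      ]
handle [0.41482314 0.28562552 0.08      ] [0.40655012 0.18866441 0.08      ] [0.41068663 0.23714497 0.08      ] 0.08511692411754165
lip [0.50362297 0.22857519 0.015     ] rear [0.34718919 0.24007173 0.026     ]
(array([314. ,  81.3]), array([ 12,  17, 152], dtype=int32), array([0.8601, 0.2984, 0.005 ]))
(array([341., 243.]), array([ 15,  19, 204], dtype=int32), array([0.4499, 0.2336, 0.005 ]))
(array([257. , 248.2]), array([ 15,  15, 178], dtype=int32), array([0.4359, 0.436 , 0.005 ]))
(array([279.3, 268.1]), array([ 16,  15, 179], dtype=int32), array([0.3885, 0.3819, 0.005 ]))
(array([338.4, 272. ]), array([ 16,  24, 148], dtype=int32), array([0.3803, 0.2405, 0.005 ]))
(array([-1.726, -0.796,  0.738]), np.float64(0.782))
```

{"name": "drive_tool", "arguments": {"increments": [[-0.4, -0.2, 0.1, 0.11], [-0.8, -0.4, 0.2, 0.22], [-1, -0.46, 0.4, 0.33], [-1, -0.46, 0.4, 0.44], [-1, -0.46, 0.4, 0.55], [-1, -0.46, 0.4, 0.66], [-1, -0.46, 0.4, 0.782], [-1, -0.46, 0.4, 0.782], [-1, -0.46, 0.4, 0.782]], "gripper": 0.65}}

```text
clock: 1.23
position: [0.3443, 0.5206, 0.1711]
orientation: [-3.141, 0.0, 1.575]
wrist_force: [-0.2, 0.7, 0.1]
finger_gap: 0.0559
gripper_force: 0.0
```

Run:
```python
from h import *
s=arm.state();print(s['position'],s['orientation'],s['finger_gap']);print(go([.436,.436,.1],np.pi/2))
```

```text
[0.34425527 0.52060067 0.17109409] [-3.14141811e+00  3.93764756e-04  1.57505110e+00] 0.055870520765239795
(array([-0.566,  0.609,  0.474]), np.float64(0.003))
```

{"name": "drive_tool", "arguments": {"increments": [[-0.3, 0.3, 0.2, 0], [-0.566, 0.609, 0.474, 0], [-0.566, 0.609, 0.474, 0], [-0.566, 0.609, 0.474, 0]]}}

```text
clock: 1.72
position: [0.4364, 0.4347, 0.0996]
orientation: [-3.141, 0.001, 1.57]
wrist_force: [-0.8, 0.5, 1.3]
finger_gap: 0.0555
gripper_force: 0.0
```

Run:
```python
from h import *
c=cap('wrist','w1.png');s=arm.state();print(s['position'],s['finger_gap'])
for r in red(c): print(r)
```

```text
[0.43537914 0.43671236 0.10037849] 0.05552086578902182
(array([278.4, 210.4]), array([  50,   49, 1015], dtype=int32), array([0.4346, 0.4378, 0.005 ]))
(array([278.5, 212.3]), array([ 14,  14, 157], dtype=int32), array([0.4346, 0.4364, 0.005 ]))
(array([231. , 276.6]), array([ 25,  46, 478], dtype=int32), array([0.3975, 0.3844, 0.005 ]))
(array([221.5, 279. ]), array([ 6, 12, 53], dtype=int32), array([0.3899, 0.3824, 0.005 ]))
```

View pics/w1.png

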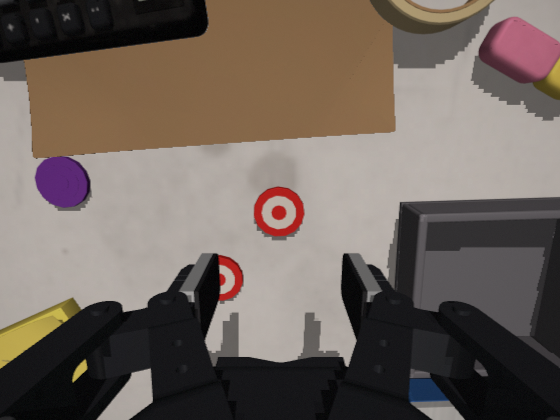

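Token l4 is at (278,211), between the fingers. I'll descend and grip it.

{"name": "drive_tool", "arguments": {"increments": [[0, 0, 0.3, 0], [0, 0, 0.5, 0], [0, 0, 0.62, 0], [0, 0, 0.665, 0], [0, 0, 0.665, 0]]}}

```text
clock: 2.4
position: [0.4358, 0.4367, 0.001]
orientation: [3.141, -0.001, 1.572]
wrist_force: [0.7, -0.2, 0.9]
finger_gap: 0.0554
gripper_force: 0.0
```

{"name": "drive_tool", "arguments": {"increments": [[0, 0, 0, 0], [0, 0, 0, 0], [0, 0, 0, 0], [0, 0, 0, 0], [0, 0, 0, 0], [0, 0, 0, 0]], "gripper": 0.2, "force": 40}}

```text
clock: 3.15
position: [0.4366, 0.4366, 0.0021]
orientation: [3.14, -0.002, 1.571]
wrist_force: [-0.9, 0.2, 5.6]
finger_gap: 0.0344
gripper_force: 39.4
```

{"name": "drive_tool", "arguments": {"increments": [[0, 0, -0.3, 0], [0, 0, -0.6, 0], [0, 0, -0.6, 0], [0, 0, -0.6, 0]]}}

```text
clock: 3.65
position: [0.4356, 0.4358, 0.0906]
orientation: [-3.142, -0.0, 1.572]
wrist_force: [-0.5, 0.3, -1.4]
finger_gap: 0.0341
gripper_force: 39.8
```

{"name": "drive_tool", "arguments": {"increments": [[-0.1, 0.4, 0, 0], [-0.25, 0.8, 0, 0], [-0.25, 1, 0, 0], [-0.25, 1, 0.2, 0], [-0.25, 1, 0.4, 0], [-0.25, 1, 0.4, 0]]}}

```text
clock: 4.4
position: [0.583, 0.3966, 0.0262]
orientation: [-3.135, 0.005, 1.571]
wrist_force: [-0.4, 0.6, 0.3]
finger_gap: 0.0341
gripper_force: 39.9
```

{"name": "drive_tool", "arguments": {"increments": [[0, 0, 0, 0], [0, 0, 0, 0], [0, 0, 0, 0], [0, 0, -0.3, 0], [0, 0, -0.6, 0], [0, 0, -0.6, 0]], "gripper": 0.65}}

```text
clock: 5.15
position: [0.5887, 0.4, 0.1259]
orientation: [3.134, -0.006, 1.571]
wrist_force: [0.6, 0.2, -0.1]
finger_gap: 0.0553
gripper_force: 0.0
```

Run:
```python
from h import *
print(go([.389,.382,.1],np.pi/2))
c=cap('top')
for r in red(c): print(r)
```

```text
(array([-0.12 , -1.333,  0.162]), np.float64(0.0))
(array([313.9,  81.5]), array([ 13,  17, 157], dtype=int32), array([0.8596, 0.2985, 0.005 ]))
(array([279.4, 268.1]), array([ 16,  15, 176], dtype=int32), array([0.3884, 0.3816, 0.005 ]))
```

{"name": "drive_tool", "arguments": {"increments": [[0, -0.4, 0, 0], [-0.1, -0.8, 0, 0], [-0.12, -1, 0.1, 0], [-0.12, -1, 0.162, 0]]}}

```text
clock: 5.7
position: [0.4323, 0.38, 0.0947]
orientation: [-3.138, 0.002, 1.574]
wrist_force: [0.3, 0.8, -0.6]
finger_gap: 0.0555
gripper_force: 0.0
```

{"name": "drive_tool", "arguments": {"increments": [[0, -0.33, 0, 0], [0, -0.33, 0, 0], [0, -0.33, 0, 0]]}}

```text
clock: 6.08
position: [0.3875, 0.3804, 0.096]
orientation: [3.141, 0.0, 1.571]
wrist_force: [0.5, 0.5, -0.2]
finger_gap: 0.0554
gripper_force: 0.0
```

Run:
```python
from h import *
print(arm.state()['position'])
c=cap('wrist')
for r in red(c): print(r)
c=cap('scene')
for r in red(c): print(r)
c=cap('top')
for r in red(c): print(r)
```

```text
[0.38749485 0.38040424 0.09599064]
(array([544.6, 196.5]), array([ 27,  47, 561], dtype=int32), array([0.5771, 0.3948, 0.005 ]))
(array([556.9, 194.5]), array([ 6, 15, 71], dtype=int32), array([0.5856, 0.3962, 0.005 ]))
(array([280.6, 212.1]), array([  50,   50, 1043], dtype=int32), array([0.3875, 0.3833, 0.005 ]))
(array([280.5, 214. ]), array([ 14,  15, 162], dtype=int32), array([0.3874, 0.3819, 0.005 ]))
(array([262. , 357.6]), array([19,  5, 44], dtype=int32), array([0.3721, 0.2589, 0.005 ]))
(array([284.1, 186.7]), array([ 24,  13, 156], dtype=int32), array([0.4415, 0.2314, 0.005 ]))
(array([326.2, 219. ]), array([ 14,  11, 119], dtype=int32), array([0.3887, 0.3813, 0.005 ]))
(array([148.7, 242. ]), array([ 20,  21, 276], dtype=int32), array([0.8326, 0.2627, 0.005 ]))
(array([259.2, 247.7]), array([ 15,  13, 148], dtype=int32), array([0.5852, 0.394 , 0.005 ]))
(array([313.9,  81.4]), array([ 12,  17, 155], dtype=int32), array([0.8599, 0.2985, 0.005 ]))
(array([273.6, 186.8]), array([ 16,  15, 193], dtype=int32), array([0.5868, 0.3977, 0.005 ]))
(array([341. , 243.3]), array([ 15,  19, 212], dtype=int32), array([0.4492, 0.2337, 0.005 ]))
(array([339.6, 269.1]), array([15, 23, 95], dtype=int32), array([0.3873, 0.2376, 0.005 ]))
```

l4 is in the tray at (0.586, 0.397). Now l5.

{"name": "drive_tool", "arguments": {"increments": [[0.01, 0, 0.3, 0], [0.01, 0, 0.5, 0], [0.01, 0, 0.6, 0], [0.01, 0, 0.638, 0], [0.01, 0, 0.638, 0]]}}

```text
clock: 6.85
position: [0.387, 0.3821, 0.0009]
orientation: [3.141, -0.001, 1.571]
wrist_force: [-0.2, 0.0, -0.3]
finger_gap: 0.0556
gripper_force: 0.0
```

{"name": "drive_tool", "arguments": {"increments": [[0, 0, 0, 0], [0, 0, 0, 0], [0, 0, 0, 0], [0, 0, 0, 0], [0, 0, 0, 0]], "gripper": 0.2, "force": 40}}

```text
clock: 7.48
position: [0.387, 0.3824, 0.0018]
orientation: [3.14, -0.002, 1.571]
wrist_force: [-0.3, -0.8, 5.1]
finger_gap: 0.0343
gripper_force: 39.3
```

{"name": "drive_tool", "arguments": {"increments": [[0, 0, -0.3, 0], [0, 0, -0.6, 0], [0, 0.4, -0.6, 0], [0, 0.8, -0.6, 0], [0, 1, -0.6, 0], [0, 1, -0.6, 0]]}}

```text
clock: 8.22
position: [0.5393, 0.3808, 0.0913]
orientation: [3.139, -0.0, 1.568]
wrist_force: [-0.9, 0.2, -0.4]
finger_gap: 0.0343
gripper_force: 39.9
```

{"name": "drive_tool", "arguments": {"increments": [[-0.05, 0.3, 0, 0], [-0.05, 0.35, 0.2, 0], [-0.05, 0.35, 0.35, 0], [-0.05, 0.35, 0.35, 0]]}}

```text
clock: 8.72
position: [0.5856, 0.3744, 0.0356]
orientation: [-3.137, 0.002, 1.573]
wrist_force: [-0.3, -0.5, -0.1]
finger_gap: 0.0343
gripper_force: 39.9
```

{"name": "drive_tool", "arguments": {"increments": [[0, 0, 0, 0], [0, 0, 0, 0], [0, 0, 0, 0], [0, 0, -0.3, 0], [0, 0, -0.7, 0], [0, 0, -0.7, 0]], "gripper": 0.5}}

```text
clock: 9.48
position: [0.5924, 0.3761, 0.1494]
orientation: [3.133, -0.006, 1.571]
wrist_force: [-0.3, 0.3, 0.2]
finger_gap: 0.0425
gripper_force: 0.0
```

Run:
```python
from h import *
s=arm.state();print(s['position'])
print(go([.593,.218,.12],np.pi/2-.03))
```

```text
[0.59244268 0.37608404 0.14944252]
(array([-1.055,  0.002,  0.19 ]), np.float64(0.019))
```

{"name": "drive_tool", "arguments": {"increments": [[-0.4, 0, 0, -0.025], [-0.8, 0, 0, -0.025], [-1, 0, 0, -0.025], [-1, 0, 0, -0.025], [-1, 0, 0, -0.025]]}}

```text
clock: 10.1
position: [0.5887, 0.2258, 0.1428]
orientation: [-3.141, -0.001, 1.612]
wrist_force: [-0.3, 0.2, -0.2]
finger_gap: 0.0426
gripper_force: 0.0
```

Run:
```python
from h import *
c=cap('wrist','w2.png');s=arm.state();print(s['position'],s['orientation'],s['finger_gap'])
for r in red(c,.01): print(r)
```

```text
[0.58865693 0.22639539 0.14279428] [-3.14145659e+00 -1.01224065e-03  1.61289461e+00] 0.04251684797291931
(array([287.4,  20.8]), array([ 52,  39, 759], dtype=int32), array([0.5881, 0.3646, 0.01  ]))
(array([287.6,   8.6]), array([ 14,  18, 206], dtype=int32), array([0.5879, 0.3727, 0.01  ]))
(array([ 34.2, 173. ]), array([ 18,  42, 364], dtype=int32), array([0.383 , 0.2429, 0.01  ]))
(array([ 71.1, 179. ]), array([ 45,  44, 797], dtype=int32), array([0.413, 0.239, 0.01 ]))
(array([120.5, 185.5]), array([ 44,  44, 807], dtype=int32), array([0.4538, 0.2352, 0.01  ]))
(array([119. , 186.7]), array([ 13,  13, 122], dtype=int32), array([0.4524, 0.234 , 0.01  ]))
```

View pics/w2.png

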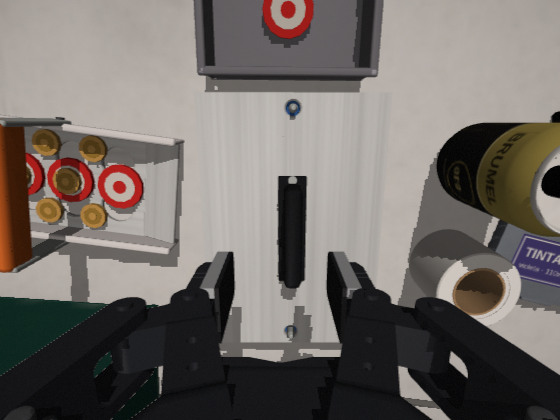

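The picture shows the bar centred at column 292, from about row 183 to row 285. The pins are at (293,106) and (291,331), and the sieve lip faces the box at column 180.

Run:
```python
from h import *
c=ld('wrist')
a,b=ray(c,293,106,.06),ray(c,291,331,.06);print(a,b,(a+b)/2,np.linalg.norm(a-b),np.arctan2(b[0]-a[0],a[1]-b[1]))
a,b=ray(c,292,182,.081),ray(c,291.5,286,.081);print(a,b,(a+b)/2)
print(go([.5945,.2175,.055],np.pi/2+.035))
```

```text
[0.59354294 0.30231825 0.06      ] [0.60035212 0.13570078 0.06      ] [0.59694753 0.21900952 0.06      ] 0.16675654696279324 0.04084444061031901
[0.59444748 0.25640165 0.081     ] [0.597624   0.18526352 0.081     ] [0.59603574 0.22083258 0.081     ]
(array([-0.061,  0.037,  0.585]), np.float64(0.005))
```

{"name": "drive_tool", "arguments": {"increments": [[-0.05, 0.05, 0.2, 0], [-0.05, 0.05, 0.4, 0], [-0.05, 0.05, 0.52, 0], [-0.05, 0.05, 0.565, 0], [-0.05, 0.05, 0.565, 0]]}}

```text
clock: 10.78
position: [0.5968, 0.2178, 0.0583]
orientation: [3.142, -0.0, 1.611]
wrist_force: [-0.7, -0.4, 0.0]
finger_gap: 0.0425
gripper_force: 0.0
```

{"name": "drive_tool", "arguments": {"increments": [[0, 0, 0, 0], [0, 0, 0, 0], [0, 0, 0, 0], [0, 0, 0, 0], [0, 0, 0, 0], [0, 0, 0, 0]], "gripper": 0, "force": 80}}

```text
clock: 11.52
position: [0.5975, 0.2175, 0.0594]
orientation: [3.14, -0.001, 1.611]
wrist_force: [-0.9, 0.6, 6.5]
finger_gap: 0.0102
gripper_force: 79.9
```

{"name": "drive_tool", "arguments": {"increments": [[0, 0, -0.1, 0], [0, 0, -0.3, 0], [0, 0, -0.6, 0], [0, 0, -0.6, 0]]}}

```text
clock: 12.02
position: [0.5992, 0.2178, 0.1525]
orientation: [3.135, -0.003, 1.61]
wrist_force: [0.0, 0.2, -2.9]
finger_gap: 0.01
gripper_force: 78.8
```

Run:
```python
from h import *
s=arm.state();print(s['position'],s['orientation'],s['finger_gap'])
print(go([.42,.41,.15],np.pi/2+.04))
```

```text
[0.59924153 0.2178139  0.1524949 ] [ 3.13484641e+00 -2.85753026e-03  1.61028467e+00] 0.009951615104907368
(array([ 1.327, -1.144,  0.013]), np.float64(-0.0))
```

{"name": "drive_tool", "arguments": {"increments": [[0.3, -0.2, 0, 0], [0.6, -0.45, 0, 0], [0.9, -0.7, 0, 0], [1, -0.95, 0, 0], [1, -1, 0, 0], [1, -1, 0, 0]]}}

```text
clock: 12.78
position: [0.4405, 0.3603, 0.1477]
orientation: [-3.141, 0.001, 1.611]
wrist_force: [0.2, -1.5, -2.8]
finger_gap: 0.0104
gripper_force: 78.8
```

{"name": "drive_tool", "arguments": {"increments": [[0.3, -0.15, 0.2, 0], [0.32, -0.15, 0.5, 0], [0.32, -0.15, 0.75, 0], [0.32, -0.15, 0.85, 0], [0.32, -0.15, 0.9, 0], [0.32, -0.15, 0.9, 0]]}}

```text
clock: 13.52
position: [0.4175, 0.4082, 0.0138]
orientation: [3.141, -0.001, 1.61]
wrist_force: [-0.5, 0.6, -3.0]
finger_gap: 0.0103
gripper_force: 82.6
```

Now at z = 0.0138, so I need to go down about 5 mm more and release.

{"name": "drive_tool", "arguments": {"increments": [[0, 0, 0.02, 0], [0, 0, 0.035, 0], [0, 0, 0.035, 0]]}}

```text
clock: 13.9
position: [0.4174, 0.4088, 0.0103]
orientation: [3.14, -0.002, 1.61]
wrist_force: [-3.0, -4.1, 13.3]
finger_gap: 0.0102
gripper_force: 85.0
```

{"name": "drive_tool", "arguments": {"increments": [[0, 0, 0, 0], [0, 0, 0, 0], [0, 0, 0, 0], [0, 0, -0.2, 0], [0, 0, -0.5, 0], [0, 0, -0.8, 0], [0, 0, -0.9, 0]], "gripper": 0.5}}

```text
clock: 14.78
position: [0.4176, 0.4093, 0.1457]
orientation: [3.139, -0.003, 1.611]
wrist_force: [0.2, -0.3, 0.6]
finger_gap: 0.0425
gripper_force: 0.0
```

Run:
```python
from h import *
s=arm.state();print(s['position'],s['orientation'],s['finger_gap'])
print(go([.411,.237,.15],np.pi/2-.085))
```

```text
[0.41764472 0.40927584 0.14572388] [ 3.13871022 -0.00342042  1.61055746] 0.04247870701536322
(array([-1.146, -0.09 , -0.033]), np.float64(0.079))
```

{"name": "drive_tool", "arguments": {"increments": [[-0.4, 0, 0, 0.079], [-0.8, -0.05, 0, 0.079], [-1, -0.09, 0, 0.079], [-1, -0.09, 0, 0.079], [-1, -0.09, 0, 0.079]]}}

```text
clock: 15.4
position: [0.409, 0.2587, 0.1427]
orientation: [-3.142, -0.0, 1.487]
wrist_force: [0.2, 0.9, -0.1]
finger_gap: 0.0428
gripper_force: 0.0
```

{"name": "drive_tool", "arguments": {"increments": [[-0.14, 0.01, -0.05, 0], [-0.14, 0.01, -0.05, 0], [-0.14, 0.01, -0.05, 0]]}}

```text
clock: 15.78
position: [0.4089, 0.237, 0.1506]
orientation: [3.141, -0.0, 1.487]
wrist_force: [-0.9, 0.1, 0.1]
finger_gap: 0.043
gripper_force: 0.0
```

Run:
```python
from h import *
c=cap('wrist','w3.png');s=arm.state();print(s['position'],s['orientation'],s['finger_gap'])
```

```text
[0.40878522 0.2371726  0.150501  ] [ 3.14140123e+00 -3.81258177e-04  1.48704168e+00] 0.04274233577592786
```

View pics/w3.png

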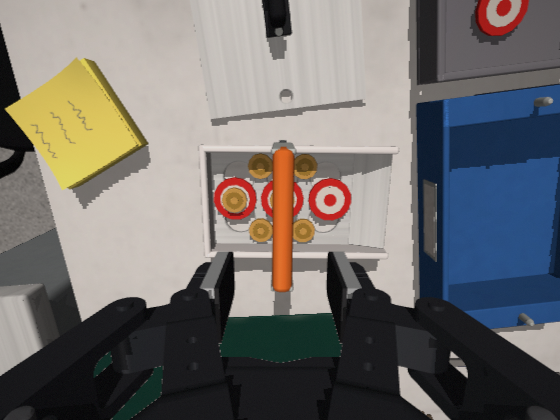

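Run:
```python
from h import *
c=ld('wrist');a,b=ray(c,283.5,150,.086),ray(c,282.5,290,.086)
print(a,b,(a+b)/2,np.linalg.norm(a-b),np.arctan2(a[0]-b[0],a[1]-b[1]))
print(go(list(((a+b)/2)[:2])+[.057],np.pi/2-.085))
```

```text
[0.41466723 0.2863269  0.086     ] [0.40614434 0.19161977 0.086     ] [0.41040579 0.23897333 0.086     ] 0.09508984784615322 0.08975030147258331
(array([0.013, 0.01 , 0.623]), np.float64(0.001))
```

{"name": "drive_tool", "arguments": {"increments": [[0.008, 0.01, 0.3, 0], [0.008, 0.01, 0.5, 0], [0.008, 0.01, 0.6, 0], [0.008, 0.01, 0.623, 0], [0.008, 0.01, 0.623, 0]]}}

```text
clock: 16.45
position: [0.4108, 0.2382, 0.0575]
orientation: [3.141, -0.001, 1.487]
wrist_force: [0.6, -0.4, 0.1]
finger_gap: 0.0427
gripper_force: 0.0
```

{"name": "drive_tool", "arguments": {"increments": [[0, 0, 0, 0], [0, 0, 0, 0], [0, 0, 0, 0], [0, 0, 0, 0], [0, 0, 0, 0], [0, 0, 0, 0]], "gripper": 0, "force": 110}}

```text
clock: 17.2
position: [0.4109, 0.2383, 0.0581]
orientation: [3.141, -0.002, 1.486]
wrist_force: [-1.3, -0.5, 6.3]
finger_gap: 0.0121
gripper_force: 107.6
```

{"name": "drive_tool", "arguments": {"increments": [[0, 0, -0.1, 0], [0, 0, -0.3, 0], [0, 0, -0.5, 0], [0, 0, -0.65, 0], [0, 0, -0.65, 0]]}}

```text
clock: 17.82
position: [0.4112, 0.2384, 0.1564]
orientation: [3.139, -0.003, 1.487]
wrist_force: [1.3, 0.5, -2.7]
finger_gap: 0.0122
gripper_force: 107.6
```

Run:
```python
from h import *
s=arm.state();print(s['position'],s['orientation'],s['finger_gap'],s['wrist_force'],s['ft_torque'])
print(go([.597,.218,.13],np.pi/2+.04))
```

```text
[0.41118273 0.23844298 0.15640319] [ 3.13905559 -0.00323686  1.48659716] 0.012187771639579464 [ 1.3259217   0.48769631 -2.74337379] [ 0.01405489 -0.03861555 -0.0132195 ]
(array([-0.032,  1.245,  0.179]), np.float64(-0.079))
```

{"name": "drive_tool", "arguments": {"increments": [[0, 0.04, 0, -0.02], [0, 0.12, 0, -0.04], [-0.01, 0.24, 0, -0.06], [-0.02, 0.36, 0, -0.08], [-0.03, 0.48, 0, -0.08], [-0.03, 0.6, 0, -0.08], [-0.03, 0.72, 0, -0.08], [-0.03, 0.84, 0, -0.08], [-0.03, 0.93, 0, -0.08], [-0.03, 0.97, 0, -0.08]]}}

```text
clock: 19.08
position: [0.5558, 0.2209, 0.1544]
orientation: [3.142, 0.0, 1.612]
wrist_force: [0.2, -0.3, -2.6]
finger_gap: 0.0121
gripper_force: 107.6
```

Run:
```python
from h import *
s=arm.state();print(s['position'],s['orientation'],s['finger_gap'])
print(go([.597,.218,.126],np.pi/2+.04))
```

```text
[0.55580116 0.2208727  0.15439147] [3.14153609e+00 1.91662291e-04 1.61169962e+00] 0.012126856383648781
(array([-0.03 ,  0.274,  0.189]), np.float64(0.001))
```

{"name": "drive_tool", "arguments": {"increments": [[-0.02, 0.06, 0, 0], [-0.03, 0.14, 0, 0], [-0.03, 0.22, 0.05, 0], [-0.03, 0.26, 0.1, 0], [-0.03, 0.27, 0.16, 0], [-0.03, 0.27, 0.19, 0], [-0.03, 0.27, 0.19, 0]]}}

```text
clock: 19.95
position: [0.5949, 0.2182, 0.1254]
orientation: [-3.14, 0.0, 1.612]
wrist_force: [-0.4, -0.8, -2.7]
finger_gap: 0.0121
gripper_force: 107.6
```

{"name": "drive_tool", "arguments": {"increments": [[0.15, 0.0, 0, 0], [-0.15, 0.03, 0, 0], [0.15, 0.06, 0, 0], [-0.15, 0.03, 0, 0], [0.15, -0.03, 0, 0], [-0.15, -0.06, 0, 0], [0.15, -0.03, 0, 0], [-0.15, 0.0, 0, 0], [0, 0.0, 0, 0], [0, 0, 0, 0]]}}

```text
clock: 21.2
position: [0.5952, 0.2223, 0.1263]
orientation: [3.141, -0.003, 1.616]
wrist_force: [-0.3, -0.1, -3.6]
finger_gap: 0.0119
gripper_force: 107.9
```

Run:
```python
from h import *
s=arm.state();print(s['position'],s['orientation'],s['finger_gap'])
c=cap('wrist','w4.png')
```

```text
[0.59521596 0.22227572 0.1262856 ] [ 3.14111087e+00 -2.53771916e-03  1.61618782e+00] 0.011901862755737251
```

View pics/w4.png

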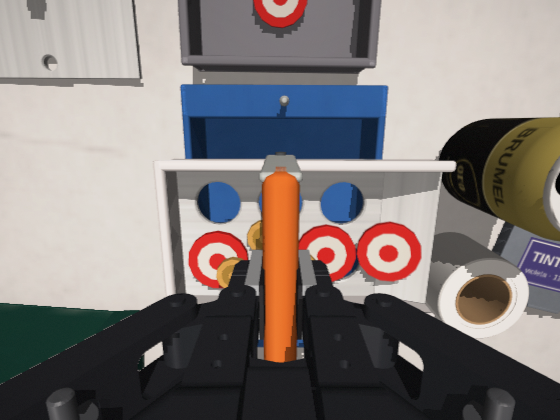

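Most of the small tokens have dropped. Two are still visible at (235,272) and (258,237), and one large token is at the ramp (388,252). I'll keep shaking.

{"name": "drive_tool", "arguments": {"increments": [[-0.18, 0.0, 0, 0], [-0.18, 0.04, 0, 0], [0.18, 0.04, 0, 0], [0.18, 0, 0, 0], [-0.18, -0.03, 0, 0], [-0.18, 0.04, 0, 0], [0.18, 0.04, 0, 0], [0.18, 0.0, 0, 0], [-0.03, 0.0, 0, 0], [-0.03, 0, 0, 0]]}}

```text
clock: 22.5
position: [0.5962, 0.2108, 0.1262]
orientation: [3.141, 0.002, 1.609]
wrist_force: [-0.1, -0.7, -2.7]
finger_gap: 0.0122
gripper_force: 108.0
```

{"name": "drive_tool", "arguments": {"increments": [[0.15, 0.05, 0, 0], [-0.15, 0.03, 0, 0], [0.15, -0.04, 0, 0], [-0.15, -0.04, 0, 0], [0.15, 0.05, 0, 0], [-0.15, -0.03, 0, 0], [0.15, 0.05, 0, 0], [-0.15, 0.0, 0, 0], [0, 0.0, 0, 0], [0, 0, 0, 0]]}}

```text
clock: 23.75
position: [0.5956, 0.2182, 0.126]
orientation: [3.141, -0.003, 1.617]
wrist_force: [-0.4, 0.5, -2.9]
finger_gap: 0.0123
gripper_force: 108.3
```

Run:
```python
from h import *
s=arm.state();print(s['position'],s['orientation'],s['finger_gap'])
c=cap('wrist');t=cap('top');u=cap('scene')
w=c['image'][60:360,140:480]
a=cv2.resize(t['image'][150:230,290:400],(440,320),interpolation=cv2.INTER_CUBIC)
b=cv2.resize(u['image'][130:230,180:290],(330,300),interpolation=cv2.INTER_CUBIC)
o=np.zeros((600,780,3),np.uint8);o[:300,:340]=w;o[:320,340:780]=a;o[300:600,:330]=b
cv2.imwrite('pics/m5.png',o)
```

```text
[0.59557329 0.21819116 0.1259678 ] [ 3.14135477e+00 -2.53397640e-03  1.61680164e+00] 0.012298153171829335
```

View pics/m5.png

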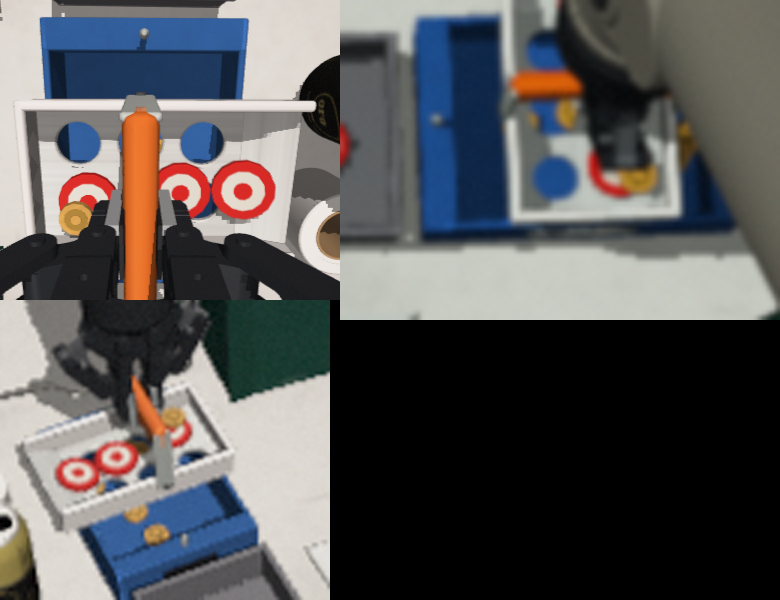

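One small token is still riding on the rear large one, at (75,218) in the first panel. I'll shake harder, with yaw jerks and longer strokes.

{"name": "drive_tool", "arguments": {"increments": [[0.2, 0.04, 0, 0.1], [0.2, -0.04, 0, 0.1], [-0.2, 0.04, 0, -0.1], [-0.2, -0.04, 0, -0.1], [0.2, 0.04, 0, 0.1], [0.2, -0.04, 0, 0.1], [-0.2, 0.04, 0, -0.1], [-0.2, -0.04, 0, -0.1], [0, 0, 0, 0], [0, 0, 0, 0]]}}

```text
clock: 25.15
position: [0.5953, 0.2166, 0.1259]
orientation: [3.141, -0.002, 1.616]
wrist_force: [-0.2, -0.8, -2.9]
finger_gap: 0.012
gripper_force: 108.5
```

{"name": "drive_tool", "arguments": {"increments": [[0.2, 0.05, 0, -0.1], [-0.2, -0.05, 0, 0.1], [0.2, 0.05, 0, -0.1], [-0.2, -0.05, 0, 0.1], [0.2, 0.05, 0, -0.1], [-0.2, -0.05, 0, 0.1], [0.2, 0.05, 0, -0.1], [-0.2, -0.05, 0, 0.1], [0, 0, 0, 0], [0, 0, 0, 0]]}}

```text
clock: 26.4
position: [0.5955, 0.2155, 0.126]
orientation: [3.141, -0.001, 1.616]
wrist_force: [0.0, -0.2, -2.7]
finger_gap: 0.0117
gripper_force: 108.9
```

```bash
cat >> h.py <<'E'
def mont(f):
    c=cap('wrist');t=cap('top');u=cap('scene')
    w=c['image'][60:360,140:480]
    a=cv2.resize(t['image'][150:230,290:400],(440,320),interpolation=cv2.INTER_CUBIC)
    b=cv2.resize(u['image'][130:230,180:290],(330,300),interpolation=cv2.INTER_CUBIC)
    o=np.zeros((600,780,3),np.uint8);o[:300,:340]=w;o[:320,340:780]=a;o[300:600,:330]=b
    cv2.imwrite('pics/'+f,o)
E
python3 - <<'E'
from h import *
s=arm.state();print(s['position'],s['orientation'],s['finger_gap'])
mont('m6.png')
E
```

```text
[0.59553728 0.21548082 0.12600208] [ 3.14133982e+00 -1.30348899e-03  1.61643343e+00] 0.01174624128997386
```

View pics/m6.png

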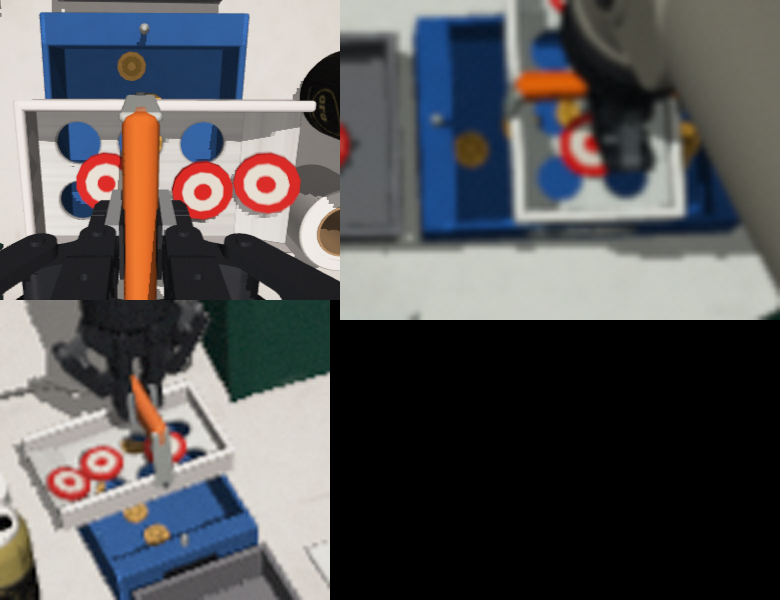

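Run:
```python
from h import *
s=arm.state();p=s['position']
for n,pts in (('scene',[(135,447-300),(100,487-300),(135,512-300),(157,535-300)]),('top',[(230,112),(345,140),(130,150)]),('wrist',[(160,145),(131,66)])):
    c=ld(n)
    for u,v in pts:
        U,V={'scene':(180+u/3,130+v/3),'top':(290+u/4,150+v/4),'wrist':(140+u,60+v)}[n]
        a=ray(c,U,V,.075)-p;b=ray(c,U,V,.0075)-[.597,.218,0]
        print(n,(u,v),'pan rel',(a[:2]*1e3).round(),'box rel',(b[:2]*1e3).round())
    hsv=cv2.cvtColor(c['image'],cv2.COLOR_BGR2HSV)
    m=((hsv[...,0]>12)&(hsv[...,0]<28)&(hsv[...,1]>110)&(hsv[...,2]>50)).astype(np.uint8)
    k,l,st,ce=cv2.connectedComponentsWithStats(m)
    for i in range(1,k):
        if st[i][4]>12:
            b=ray(c,*ce[i],.0075)-[.597,.218,0];a=ray(c,*ce[i],.075)-p
            if abs(b[0])<.12 and abs(b[1])<.12: print('   blob',ce[i].round(),st[i][2:5],'pan',(a[:2]*1e3).round(),'box',(b[:2]*1e3).round(), c['image'][l==i].mean(0).round())
```

```text
scene (135, 147) pan rel [  3. -12.] box rel [-16. -79.]
scene (100, 187) pan rel [47. 19.] box rel [ 30. -45.]
scene (135, 212) pan rel [29. 58.] box rel [12. -4.]
scene (157, 235) pan rel [22. 89.] box rel [ 4. 30.]
   blob [224. 179.] [ 7  4 22] pan [  5. -15.] box [-14. -82.] [38. 66. 86.]
   blob [225. 201.] [ 7  6 27] pan [29. 58.] box [12. -4.] [ 83. 145. 186.]
   blob [232. 208.] [ 8  6 35] pan [23. 87.] box [ 5. 27.] [ 76. 134. 173.]
top (230, 112) pan rel [-1. 12.] box rel [13. -1.]
top (345, 140) pan rel [-17. -55.] box rel [ -4. -72.]
top (130, 150) pan rel [-24.  70.] box rel [-12.  60.]
   blob [347. 177.] [ 5  7 29] pan [ 1. 14.] box [15.  1.] [ 39. 101. 142.]
   blob [377. 184.] [ 5  8 30] pan [-15. -57.] box [ -2. -74.] [34. 71. 93.]
   blob [322. 187.] [ 8  7 45] pan [-23.  70.] box [-10.  60.] [25. 62. 82.]
wrist (160, 145) pan rel [11. 21.] box rel [14. -0.]
wrist (131, 66) pan rel [-8. 66.] box rel [-12.  60.]
   blob [271. 126.] [ 28  29 618] pan [-8. 66.] box [-11.  61.] [ 43.  86. 115.]
   blob [295. 156.] [14  5 24] pan [ 6. 50.] box [ 8. 39.] [ 61. 105. 137.]
   blob [300. 202.] [ 3 15 38] pan [10. 23.] box [14.  2.] [ 62. 124. 171.]
```

Five small tokens are located in the box, and the pan shows none. I'll move the sieve back gently and check the count in the open box.

{"name": "drive_tool", "arguments": {"increments": [[0, 0, -0.1, 0], [0, 0, -0.2, 0], [0, -0.03, -0.2, 0], [0, -0.09, -0.2, 0], [0, -0.19, -0.2, 0], [0, -0.32, -0.2, 0], [0, -0.48, -0.2, 0], [0, -0.66, -0.2, 0], [0, -0.84, -0.2, 0], [0, -1, -0.2, 0]]}}

```text
clock: 27.8
position: [0.4435, 0.2072, 0.1555]
orientation: [-3.14, 0.0, 1.613]
wrist_force: [0.4, 0.2, -1.6]
finger_gap: 0.0122
gripper_force: 108.9
```

Run:
```python
from h import *
s=arm.state();print(s['position'],s['orientation'],s['finger_gap'])
c=cap('wrist');t=cap('top');u=cap('scene')
w=c['image'][60:360,140:560]
a=cv2.resize(t['image'][145:290,300:400],(360,522),interpolation=cv2.INTER_CUBIC)
b=cv2.resize(u['image'][130:230,180:320],(420,300),interpolation=cv2.INTER_CUBIC)
o=np.zeros((600,780,3),np.uint8);o[:300,:420]=w;o[:522,420:780]=a;o[300:600,:420]=b
cv2.imwrite('pics/m7.png',o)
```

```text
[0.44350669 0.2071809  0.15554597] [-3.14022299e+00  3.00147677e-04  1.61293440e+00] 0.012153353226957101
```

View pics/m7.png

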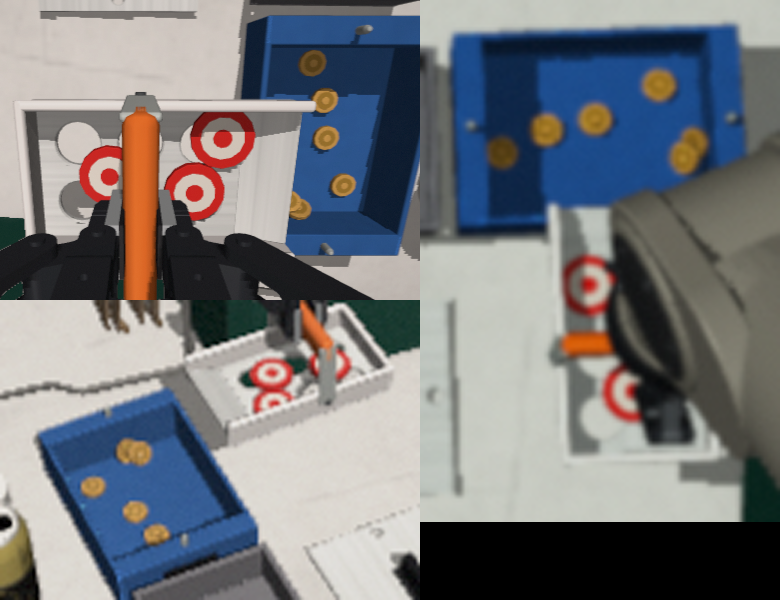

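All six brass tokens are in the box, and the three large ones are in the sieve. I'll set the sieve down on the desk.

{"name": "drive_tool", "arguments": {"increments": [[0.05, -0.1, 0, 0], [0.1, -0.2, 0.1, 0], [0.1, -0.21, 0.3, 0], [0.1, -0.21, 0.5, 0], [0.1, -0.21, 0.6, 0], [0.1, -0.21, 0.64, 0], [0.1, -0.21, 0.648, 0], [0.1, -0.21, 0.648, 0]]}}

```text
clock: 28.95
position: [0.4144, 0.2216, 0.0595]
orientation: [3.14, -0.001, 1.612]
wrist_force: [-0.0, 0.2, -1.4]
finger_gap: 0.0123
gripper_force: 108.9
```

Run:
```python
from h import *
s=arm.state();print(s['position'],s['orientation'],s['finger_gap'])
```

```text
[0.41442161 0.22155847 0.05945596] [ 3.14042902e+00 -8.55214578e-04  1.61216994e+00] 0.012312419514577897
```

{"name": "drive_tool", "arguments": {"increments": [[0, 0, 0.012, 0], [0, 0, 0.012, 0]]}}

```text
clock: 29.2
position: [0.4144, 0.2216, 0.0581]
orientation: [3.14, -0.001, 1.612]
wrist_force: [-2.1, -1.3, 7.7]
finger_gap: 0.0118
gripper_force: 110.4
```

{"name": "drive_tool", "arguments": {"increments": [[0, 0, 0, 0], [0, 0, 0, 0], [0, 0, 0, 0], [0, 0, -0.2, 0], [0, 0, -0.5, 0], [0, 0, -0.5, 0]], "gripper": 0.4}}

```text
clock: 29.95
position: [0.4157, 0.2225, 0.1347]
orientation: [3.137, -0.004, 1.612]
wrist_force: [0.2, 0.8, -0.4]
finger_gap: 0.0343
gripper_force: 0.0
```

Run:
```python
from h import *
s=arm.state();print(s['position'],s['orientation'],s['finger_gap'],s['joint_positions'])
print(go([.3725,.265,.13],.042),go([.3725,.265,.13],.042+np.pi))
c=cap('wrist');t=cap('top')
w=c['image'][60:360,140:560]
a=cv2.resize(t['image'][190:290,300:400],(300,300),interpolation=cv2.INTER_CUBIC)
o=np.hstack([w,a]);cv2.imwrite('pics/m8.png',o)
```

```text
[0.41573772 0.22246773 0.13466236] [ 3.13680538 -0.00391165  1.61215262] 0.034262704308281905 [-0.95806383  0.28235881  0.39328663  2.14658822 -0.16152979  0.73355473
 -0.41773489]
(array([ 0.295, -0.276,  0.031]), np.float64(1.0)) (array([ 0.295, -0.276,  0.031]), np.float64(-1.0))
```

View pics/m8.png

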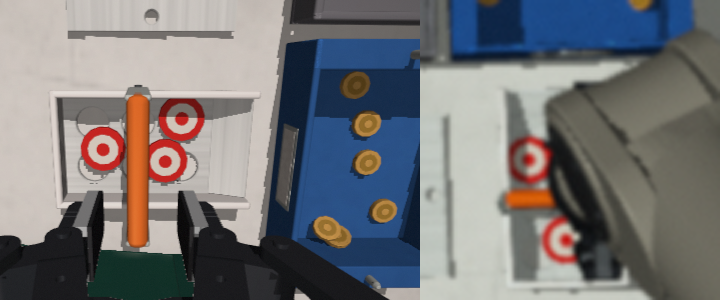

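The left wall's top edge is at crop row 95 (image row 155), and the rear wall is at column 53 (image column 193). I'll compute the wall grip from these.

Run:
```python
from h import *
c=ld('wrist')
for u,v in ((193,154),(220,154.5),(397,155),(195,266)): print(ray(c,u,v,.026).round(4))
```

```text
[0.3491 0.2633 0.026 ]
[0.3692 0.2638 0.026 ]
[0.5015 0.2687 0.026 ]
[0.3482 0.1727 0.026 ]
```

{"name": "drive_tool", "arguments": {"increments": [[0.1, -0.1, 0, -0.11], [0.2, -0.2, 0, -0.22], [0.29, -0.276, 0, -0.33], [0.29, -0.276, 0, -0.44], [0.29, -0.276, 0, -0.55], [0.29, -0.276, 0, -0.66], [0.29, -0.276, 0, -0.77], [0.29, -0.276, 0, -0.88], [0.29, -0.276, 0, -1], [0.29, -0.276, 0, -1]]}}

```text
clock: 31.3
position: [0.3699, 0.2623, 0.1308]
orientation: [-3.14, -0.002, -3.102]
wrist_force: [-0.3, 0.8, -0.2]
finger_gap: 0.034
gripper_force: 0.0
```

Run:
```python
from h import *
s=arm.state();print(s['position'],s['orientation'],s['finger_gap'],s['joint_positions'])
print(go([.3725,.2645,.016],.042+np.pi))
```

```text
[0.36992508 0.26233178 0.13076633] [-3.14027156e+00 -2.17043629e-03 -3.10186156e+00] 0.03397591345181577 [-0.80428509  0.25399932  0.05746181  2.16463288 -0.02235685  0.72599383
  0.87862307]
(array([-0.019,  0.015,  0.765]), np.float64(-0.001))
```

{"name": "drive_tool", "arguments": {"increments": [[-0.019, 0.015, 0.3, 0], [-0.019, 0.015, 0.55, 0], [-0.019, 0.015, 0.7, 0], [-0.019, 0.015, 0.765, 0], [-0.019, 0.015, 0.765, 0]]}}

```text
clock: 31.92
position: [0.3731, 0.2651, 0.0168]
orientation: [-3.141, -0.001, -3.102]
wrist_force: [0.1, -0.5, 0.9]
finger_gap: 0.0342
gripper_force: 0.0
```

{"name": "drive_tool", "arguments": {"increments": [[0, 0, 0, 0], [0, 0, 0, 0], [0, 0, 0, 0], [0, 0, 0, 0], [0, 0, 0, 0]], "gripper": 0, "force": 20}}

```text
clock: 32.55
position: [0.3739, 0.2657, 0.0181]
orientation: [3.141, 0.001, -3.101]
wrist_force: [-1.4, -0.9, 7.1]
finger_gap: 0.0021
gripper_force: 22.6
```

{"name": "drive_tool", "arguments": {"increments": [[0, 0, -0.04, 0], [0, 0, -0.09, 0], [0, 0, -0.14, 0], [0, 0, -0.16, 0], [0, 0, -0.16, 0]]}}

```text
clock: 33.17
position: [0.3735, 0.2655, 0.0415]
orientation: [3.141, 0.0, -3.1]
wrist_force: [0.3, 0.1, -2.2]
finger_gap: 0.0022
gripper_force: 22.6
```

Run:
```python
from h import *
s=arm.state();print(s['position'],s['orientation'],s['finger_gap'],s['wrist_force'],s['ft_torque'])
u=cap('scene');t=cap('top')
b=cv2.resize(u['image'][130:230,220:360],(560,400),interpolation=cv2.INTER_CUBIC)
cv2.imwrite('pics/m9.png',b)
```

```text
[0.3734867  0.26546967 0.04151894] [ 3.14118873e+00  3.97643165e-04 -3.10019827e+00] 0.002191372193677755 [ 0.25705501  0.06152941 -2.19858331] [0.14688379 0.09710644 0.0010529 ]
```

View pics/m9.png

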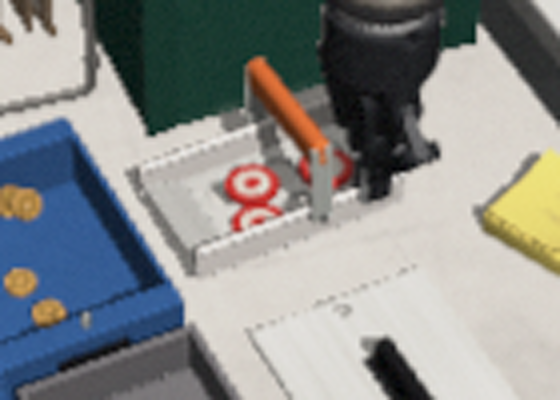

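Run:
```python
from h import *
c=ld('scene')
for n,X in (('lipL',(.506,.268)),('lipR',(.502,.177))):
    for z in (.015,.0385): print(n,z,((proj(c,[*X,z])-[220,130])*4).round())
for z in (.026,.0495): print('rearL wall top',((proj(c,[.349,.263,z])-[220,130])*4).round())
for z in (.086,.1095): print('handle left top',((proj(c,[.414,.271,z])-[220,130])*4).round())
```

```text
lipL 0.015 [192. 283.]
lipL 0.0385 [191. 260.]
lipR 0.015 [145. 191.]
lipR 0.0385 [144. 167.]
rearL wall top [398. 196.]
rearL wall top [400. 173.]
handle left top [321. 171.]
handle left top [322. 146.]
```

The wall grip holds the sieve rigidly level even at 20 N, so it won't swing by itself. It has to be tilted by pressing its rear end on a ledge. I'll measure the fixed green bin's rim.

Run:
```python
from h import *
s=ld('scene');t=ld('top')
b=ray(s,256,154,0);print(b)
for z in (.08,.1,.12,.14,.16,.18): print(z,proj(s,[b[0],b[1],z]).round(),ray(t,405,228,z).round(3),ray(t,391,347,z).round(3))
a=cv2.resize(s['image'][60:200,215:345],(520,560),interpolation=cv2.INTER_CUBIC)
b=cv2.resize(t['image'][200:360,380:440],(210,560),interpolation=cv2.INTER_CUBIC)
cv2.imwrite('pics/m10.png',np.hstack([a,b]))
```

```text
[0.46035809 0.07565051 0.        ]
0.08 [255. 134.] [0.478 0.096 0.08 ] [0.214 0.134 0.08 ]
0.1 [255. 128.] [0.475 0.1   0.1  ] [0.216 0.138 0.1  ]
0.12 [255. 123.] [0.473 0.105 0.12 ] [0.218 0.142 0.12 ]
0.14 [254. 117.] [0.47  0.109 0.14 ] [0.22  0.146 0.14 ]
0.16 [254. 111.] [0.468 0.114 0.16 ] [0.222 0.149 0.16 ]
0.18 [254. 106.] [0.465 0.118 0.18 ] [0.224 0.153 0.18 ]
```

View pics/m10.png

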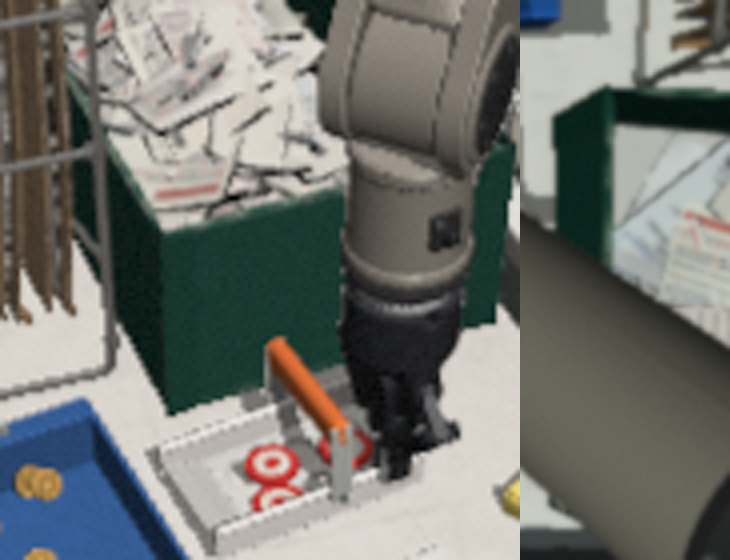

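Run:
```python
from h import *
from scipy.optimize import least_squares
s=ld('scene');t=ld('top')
b=ray(s,257.5,162.5,0);print('bottom',b,ray(t,390,231,0))
f=lambda X:np.r_[proj(s,X)-[256,116],proj(t,X)-[405.5,225]]
r=least_squares(f,[.47,.115,.17]);print('rim corner',r.x,r.fun)
# second rim pt along the +y edge: scene right end of edge crop(345,185) 
for z in (.16,.17,.18): print(ray(s,215+340/4,60+187/4,z))
print(ray(t,391,347,r.x[2]))
st=arm.state();print(st['position'],st['joint_positions'])
```

```text
bottom [0.47001043 0.10979489 0.        ] [0.48046156 0.11396678 0.        ]
rim corner [0.47168784 0.11706689 0.17956804] [ 0.04250109  0.01140957  0.01870832 -0.02951861]
[0.33874202 0.10879701 0.16      ]
[0.34437623 0.11970595 0.17      ]
[0.35001044 0.13061488 0.18      ]
[0.22359331 0.15326156 0.17956804]
[0.37329068 0.26528338 0.04116133] [-0.7921621   0.42525533  0.04542745  2.20979909 -0.03865108  0.50742977
  0.89525286]
```

The bin rim is at about (0.40, 0.127, 0.18). The plan is to set the sieve down and regrip its left wall at the lip end. Then I rest the rear end on the bin rim and lower the grip to tilt the sieve about 25°. Last, I carry it over the tray and jerk the tokens out.

{"name": "drive_tool", "arguments": {"increments": [[0, 0, 0.06, 0], [0, 0, 0.12, 0], [0, 0, 0.155, 0], [0, 0, 0.155, 0]]}}

```text
clock: 33.78
position: [0.3734, 0.2652, 0.0175]
orientation: [-3.141, -0.0, -3.1]
wrist_force: [-0.6, -0.3, -2.0]
finger_gap: 0.002
gripper_force: 22.6
```

{"name": "drive_tool", "arguments": {"increments": [[0, 0, 0, 0], [0, 0, 0, 0], [0, 0, 0, 0], [0, 0, -0.3, 0], [0, 0, -0.6, 0], [0, 0, -0.6, 0]], "gripper": 0.4}}

```text
clock: 34.52
position: [0.3752, 0.2669, 0.1111]
orientation: [3.137, 0.005, -3.1]
wrist_force: [-0.1, -0.5, -0.8]
finger_gap: 0.0342
gripper_force: 0.0
```

{"name": "drive_tool", "arguments": {"increments": [[-0.3, 0.0, 0, 0], [-0.6, 0.0, 0, 0], [-0.78, 0, 0, 0], [-0.78, 0, 0, 0], [-0.78, 0, 0, 0]]}}

```text
clock: 35.15
position: [0.4889, 0.2699, 0.1071]
orientation: [-3.141, -0.002, -3.1]
wrist_force: [-0.6, -0.2, -0.2]
finger_gap: 0.0336
gripper_force: 0.0
```

Run:
```python
from h import *
s=arm.state();print(s['position'],s['orientation'],s['finger_gap'])
print(go([.4905,.2685,.019],np.pi+.042))
t=cap('top')
for r in red(t,.009): print(r)
```

```text
[0.48888275 0.26989214 0.1070789 ] [-3.14069532e+00 -2.11859677e-03 -3.09979038e+00] 0.033627344658401004
(array([-0.012, -0.009,  0.587]), np.float64(-0.0))
(array([313.9,  81.4]), array([ 12,  17, 155], dtype=int32), array([0.8582, 0.2987, 0.009 ]))
(array([278.7, 186.1]), array([ 26,  17, 341], dtype=int32), array([0.5878, 0.3851, 0.009 ]))
(array([342.2, 244.4]), array([ 30,  17, 315], dtype=int32), array([0.446 , 0.2313, 0.009 ]))
(array([347.5, 269.9]), array([ 16,  15, 185], dtype=int32), array([0.3853, 0.2192, 0.009 ]))
```

{"name": "drive_tool", "arguments": {"increments": [[-0.012, -0.009, 0.25, 0], [-0.012, -0.009, 0.45, 0], [-0.012, -0.009, 0.56, 0], [-0.012, -0.009, 0.585, 0], [-0.012, -0.009, 0.585, 0]]}}

```text
clock: 35.83
position: [0.4924, 0.2693, 0.0208]
orientation: [3.141, 0.001, -3.1]
wrist_force: [0.2, -0.3, 0.4]
finger_gap: 0.034
gripper_force: 0.0
```

{"name": "drive_tool", "arguments": {"increments": [[0, 0, 0, 0], [0, 0, 0, 0], [0, 0, 0, 0], [0, 0, 0, 0], [0, 0, 0, 0]], "gripper": 0, "force": 80}}

```text
clock: 36.45
position: [0.4927, 0.2693, 0.0212]
orientation: [3.141, 0.001, -3.1]
wrist_force: [-1.6, -0.0, 7.1]
finger_gap: 0.001
gripper_force: 45.1
```

{"name": "drive_tool", "arguments": {"increments": [[0, 0, -0.04, 0], [0, 0, -0.12, 0], [0, 0, -0.24, 0], [0, 0, -0.36, 0], [0, 0, -0.48, 0], [0, 0, -0.6, 0], [0, 0, -0.72, 0], [0, 0, -0.8, 0]]}}

```text
clock: 37.45
position: [0.4924, 0.2691, 0.1417]
orientation: [3.141, 0.001, -3.1]
wrist_force: [-0.2, -0.6, -2.5]
finger_gap: 0.0011
gripper_force: 45.6
```

Run:
```python
from h import *
s=arm.state();print(s['position'],s['orientation'],s['finger_gap'],s['joint_positions'],s['wrist_force'],s['ft_torque'])
c=ld('top');u=cap('scene');t=cap('top')
for r in red(u,.13): print(r)
# orange handle ends in scene
h=cv2.cvtColor(u['image'],cv2.COLOR_BGR2HSV);m=(h[...,0]>5)&(h[...,0]<13)&(h[...,1]>190)&(h[...,2]>120);ys,xs=np.nonzero(m[100:220,180:380]);print(xs.min()+180,xs.max()+180,ys.min()+100,ys.max()+100)
h=cv2.resize(u['image'][60:210,200:350],(600,600),interpolation=cv2.INTER_CUBIC);cv2.imwrite('pics/m11.png',h)
```

```text
[0.49243738 0.26909415 0.14167246] [ 3.14098259e+00  9.11369037e-04 -3.10014277e+00] 0.0010535372808089785 [-0.68499906  0.39478207  0.09256649  1.92101573 -0.04838422  0.8268024
  1.04547198] [-0.18058172 -0.62935351 -2.51659412] [ 0.10563348 -0.18582758  0.01066637]
(array([148.7, 242.1]), array([ 20,  21, 278], dtype=int32), array([0.837 , 0.3626, 0.13  ]))
(array([257. , 244.2]), array([ 19,  20, 255], dtype=int32), array([0.6183, 0.4678, 0.13  ]))
289 299 125 136
```

View pics/m11.png

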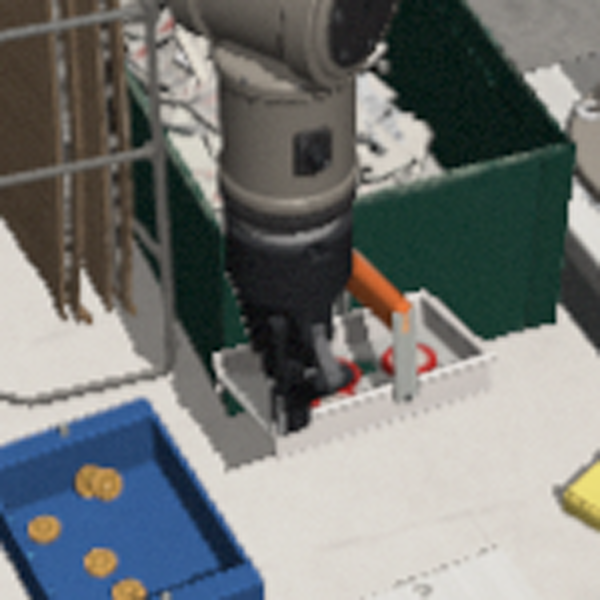

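{"name": "drive_tool", "arguments": {"increments": [[0, 0, -0.1, 0], [0, 0, -0.25, 0], [0, 0, -0.4, 0], [0, 0, -0.55, 0], [0, 0, -0.65, 0], [0, 0, -0.66, 0]]}}

```text
clock: 38.3
position: [0.4926, 0.2692, 0.2403]
orientation: [3.141, 0.001, -3.1]
wrist_force: [-0.0, -0.1, 0.4]
finger_gap: -0.0001
gripper_force: 0.0
```

{"name": "drive_tool", "arguments": {"increments": [[0.05, 0, 0, -0.05], [0.13, 0, 0, -0.15], [0.23, 0, 0, -0.26], [0.33, 0, 0, -0.37], [0.43, -0.03, 0, -0.48], [0.53, -0.03, 0, -0.59], [0.63, -0.03, 0, -0.7], [0.7, -0.03, 0, -0.8], [0.72, -0.03, 0, -0.87], [0.72, -0.03, 0, -0.882]]}}

```text
clock: 39.55
position: [0.3839, 0.2596, 0.2385]
orientation: [3.141, -0.001, -1.714]
wrist_force: [-0.7, -0.4, 0.8]
finger_gap: -0.0
gripper_force: 0.0
```

```bash
cat >> h.py <<'E'
def sieve_pts(grip,tcpz,yawlip,th,P,zg=21.,side=1):
    "sieve-frame pts (mm) to world; grip at sieve (-78,45.5*side), tilt th lip-down about pivot height zg; tcp 0 above sieve-frame z=zg at grip"
    n=np.array([np.cos(yawlip),np.sin(yawlip),0]);l=np.array([-n[1],n[0],0])
    out=[]
    for x,y,z in P:
        f=-(x+78)/1e3;u=(z-zg)/1e3;q=(y-45.5*side)/1e3   # f forward(lip)
        # sieve y axis: sieve x = -n, z up => y = -l
        F=f*np.cos(th)+u*np.sin(th);U=-f*np.sin(th)+u*np.cos(th)
        out.append(np.array([*grip,tcpz])+F*n+np.array([0,0,U])+q*l)
    return np.array(out)
def orange(c):
    h=cv2.cvtColor(c['image'],cv2.COLOR_BGR2HSV)
    m=((h[...,0]>5)&(h[...,0]<13)&(h[...,1]>190)&(h[...,2]>120)).astype(np.uint8)
    k,l,st,ce=cv2.connectedComponentsWithStats(m)
    return [(st[i],ce[i].round(1)) for i in range(1,k) if st[i][4]>25]
E
python3 - <<'E'
from h import *
s=arm.state();print(s['position'],s['orientation'],s['finger_gap'],s['joint_positions'].round(2),s['wrist_force'],s['ft_torque'])
yl=s['orientation'][2]+np.pi;p=s['position'];print('lip yaw',yl)
for n in ('scene','top'):
    c=cap(n);print(n,orange(c))
    for th in (0,.1,.2):
        P=sieve_pts(p[:2],p[2],yl,th,[(0,y,86) for y in (-50,50)]);print(th,[proj(c,X).round() for X in P])
    for r in red(c,.2): print(r)
E
```

```text
[0.38386465 0.25957371 0.23854204] [ 3.14052247e+00 -1.11165431e-03 -1.71447983e+00] -5.183011574121439e-06 [-0.62  0.13 -0.12  2.03  0.02  0.99  2.25] [-0.67741209 -0.43097994  0.7767236 ] [ 0.01037648  0.01922146 -0.04900802]
lip yaw 1.4271128255014998
scene [(array([121,   0,  10,   5,  28], dtype=int32), array([125.2,   1.8])), (array([279, 163,  18,  25, 139], dtype=int32), array([286.7, 174.7]))]
0 [array([265.,  88.]), array([304.,  81.])]
0.1 [array([265.,  87.]), array([305.,  80.])]
0.2 [array([266.,  87.]), array([306.,  80.])]
(array([279.8, 191.5]), array([ 20,   9, 106], dtype=int32), array([0.5325, 0.4017, 0.2   ]))
(array([148.7, 242.1]), array([ 20,  22, 278], dtype=int32), array([0.8394, 0.4183, 0.2   ]))
(array([257. , 244.2]), array([ 19,  20, 255], dtype=int32), array([0.6364, 0.5159, 0.2   ]))
top [(array([304, 233,  30,   8, 167], dtype=int32), array([318. , 236.9]))]
0 [array([393., 218.]), array([386., 272.])]
0.1 [array([390., 217.]), array([383., 271.])]
0.2 [array([386., 216.]), array([380., 271.])]
(array([313.9,  81.4]), array([ 12,  17, 154], dtype=int32), array([0.7777, 0.3089, 0.2   ]))
(array([278.7, 186.1]), array([ 25,  17, 340], dtype=int32), array([0.5483, 0.3822, 0.2   ]))
(array([330.9, 227.7]), array([ 15,  11, 123], dtype=int32), array([0.4622, 0.2746, 0.2   ]))
(array([313.5, 246.4]), array([ 15,  11, 108], dtype=int32), array([0.4236, 0.3102, 0.2   ]))
```

The grip slackened and the sieve dropped. I have no picture views left, so I'll locate everything by triangulation.

```bash
cat >> h.py <<'E'
from scipy.optimize import least_squares
def tri(obs):
    f=lambda X:np.concatenate([proj(c,X)-p for c,p in obs]);r=least_squares(f,[.45,.25,.05]);return r.x.round(4),np.abs(r.fun).max().round(2)
E
python3 - <<'E'
from h import *
s=ld('scene');t=ld('top')
def ends(c,lo,hi):
    h=cv2.cvtColor(c['image'],cv2.COLOR_BGR2HSV)
    m=(h[...,0]>4)&(h[...,0]<14)&(h[...,1]>150)&(h[...,2]>70)
    ys,xs=np.nonzero(m);k=(xs>lo[0])&(xs<hi[0])&(ys>lo[1])&(ys<hi[1]);xs,ys=xs[k],ys[k]
    P=np.c_[xs,ys].astype(float);c0=P.mean(0);v=np.linalg.svd(P-c0,full_matrices=False)[2][0];q=(P-c0)@v
    print('n',len(xs),c0,c0+v*q.min(),c0+v*q.max(),'width',np.std((P-c0)@[-v[1],v[0]])*3.46)
    return c0
a=ends(s,(260,140),(320,200));b=ends(t,(295,220),(345,250))
print(tri([(s,a),(t,b)]))
for z in(.01,.02,.03): print(z,[r[2] for r in red(t,z)][1:],[r[2] for r in red(s,z)])
# coarse map of top image colours around sieve
im=t['image'][205:275,285:365];h=cv2.cvtColor(im,cv2.COLOR_BGR2HSV)
def cl(p,q):
    H,S,V=q
    if S>120 and V>60:
        return 'R' if (H<4 or H>172) else 'O' if H<14 else 'g' if H<30 else 'G' if H<95 else 'B'
    return '#' if V>225 else '+' if V>190 else '-' if V>140 else '.' if V>80 else ' '
for y in range(0,70,2): print('%3d '%(205+y)+''.join(cl(im[y,x],h[y,x]) for x in range(0,80)))
E
```

```text
n 213 [287.38967136 175.27699531] [279.39074678 163.05303832] [295.02565506 186.94630601] width 8.116482530039328
n 228 [318.26315789 236.6754386 ] [303.00141135 237.05652224] [336.08066607 236.23053795] width 7.7033193703101634
(array([0.4562, 0.293 , 0.1144]), np.float64(2.01))
0.01 [array([0.5877, 0.385 , 0.01  ]), array([0.4861, 0.2583, 0.01  ]), array([0.4407, 0.3002, 0.01  ])] [array([0.4615, 0.2469, 0.01  ]), array([0.833, 0.267, 0.01 ]), array([0.5873, 0.3852, 0.01  ])]
0.02 [array([0.5856, 0.3849, 0.02  ]), array([0.4849, 0.2591, 0.02  ]), array([0.4398, 0.3007, 0.02  ])] [array([0.4653, 0.255 , 0.02  ]), array([0.8333, 0.275 , 0.02  ]), array([0.5899, 0.3921, 0.02  ])]
0.03 [array([0.5835, 0.3847, 0.03  ]), array([0.4836, 0.26  , 0.03  ]), array([0.4389, 0.3012, 0.03  ])] [array([0.469 , 0.2632, 0.03  ]), array([0.8337, 0.2829, 0.03  ]), array([0.5925, 0.399 , 0.03  ])]
205 ..................---...........----------------------------.BBBBBBBBBBBBBBBBBB.
207 ..................---..... B    ..--------..   ..-----------.     .  .         .
209                  .---....        
[... 2067 characters left out ...]
..... ..............
259 .-------++++++++++++++--..-----------.      .......................  ...........
261 +++-+++-++++++++++++++--.--++++++++++--.      .......................  .........
263 +++++++++++++++++++++++-.--+++++++++++++-.      .......................    .....
265 +++++++++++++++++++++++-.--++++++++++++++-.       .......................   ...-
267 +++++++++++++++++++++++-.--++++++++++++++--         .........................---
269 +++++++++++++++++++++++----+++++++++++++++-.          .........................-
271 +++++++++++++++++++++++----++++++++++++++++-.           ........................
273 +++++++++++++++++++++++---++++++++++++++++++--.          .......................
```

{"name": "drive_tool", "arguments": {"increments": [[-0.3, 0, -0.1, 0], [-0.7, 0, -0.1, 0], [-1, 0, -0.1, 0], [-1, 0, -0.1, 0], [-1, 0, -0.1, 0]], "gripper": 0.4}}

```text
clock: 40.28
position: [0.406, 0.4075, 0.2536]
orientation: [3.141, -0.002, -1.716]
wrist_force: [0.4, 0.2, 0.1]
finger_gap: 0.0344
gripper_force: 0.0
```

{"name": "drive_tool", "arguments": {"increments": [[-0.3, 0, 0, 0], [-0.7, 0, 0, 0], [-0.9, 0, 0, 0], [-0.9, 0, 0, 0], [-0.9, 0, 0, 0]]}}

```text
clock: 40.9
position: [0.4261, 0.5399, 0.2541]
orientation: [-3.141, -0.002, -1.717]
wrist_force: [0.4, -0.6, -0.5]
finger_gap: 0.0343
gripper_force: 0.0
```

```bash
cat >> h.py <<'E'
def cl(q):
    H,S,V=[int(x) for x in q]
    if S>120 and V>60: return 'R' if (H<4 or H>172) else 'O' if H<14 else 'g' if H<30 else 'G' if H<95 else 'B'
    return '#' if V>225 else '+' if V>190 else '-' if V>140 else '.' if V>80 else ' '
def asc(c,y0,y1,x0,x1,f=1):
    im=c['image'][y0:y1,x0:x1]
    h=cv2.cvtColor(cv2.resize(im,None,fx=f,fy=f/2,interpolation=cv2.INTER_AREA),cv2.COLOR_BGR2HSV)
    for i,r in enumerate(h): print('%3d '%(y0+i*2/f)+''.join(cl(q) for q in r))
E
python3 - <<'E'
from h import *
st=arm.state();print(st['position'])
s=cap('scene');t=cap('top')
print(orange(s),orange(t))
for r in red(t,.01): print('t',r)
for r in red(s,.01): print('s',r)
asc(t,200,280,290,370);asc(s,130,230,220,330)
E
```

```text
[0.42613662 0.53992745 0.25410055]
[(array([279, 163,  18,  21,  92], dtype=int32), array([285.6, 173. ]))] [(array([304, 233,  43,   9, 230], dtype=int32), array([326.6, 237.2]))]
t (array([313.8,  81.5]), array([ 13,  18, 161], dtype=int32), array([0.8574, 0.2991, 0.01  ]))
t (array([278.7, 186.1]), array([ 26,  17, 342], dtype=int32), array([0.5876, 0.3852, 0.01  ]))
t (array([330.9, 228.1]), array([ 15,  11, 134], dtype=int32), array([0.4853, 0.2582, 0.01  ]))
t (array([321.8, 246.6]), array([ 31,  12, 244], dtype=int32), array([0.4404, 0.2802, 0.01  ]))
s (array([280.9, 191.1]), array([ 20,   9, 124], dtype=int32), array([0.4581, 0.2466, 0.01  ]))
s (array([148.7, 242.2]), array([ 20,  22, 283], dtype=int32), array([0.8331, 0.2672, 0.01  ]))
s (array([257. , 244.2]), array([ 19,  20, 254], dtype=int32), array([0.5872, 0.3851, 0.01  ]))
200 .............-+-..........---------------------------+-.BBBBBBBBBBBBBBBBBBBBBBBB
202 .............-+-..........---------------------------+-.BBBBBBBBBBBBBBBBBBBBBBBB
204 .............-+-..........-------++------------------+-.BBBBBBBBBBBBBBBBB
[... 8202 characters left out ...]
+#########
218 BBBBBBBBBBBBBBBBBBBB       ....................    ..-+++++++++++-++#######+##########+++#+-.       .+++###+##
220 BBBBBBBBBBBBBBB       .........................     ..-+++++++++++--+#######++#####+###++++.         .-++#####
222 BBBBBBBBBBBBBB.  ................................     .-+++++++++++--++######++##########+++-          .+#####
224 BBBBBBBBB.........................................     ..++++++++++++-++######+++#########+++-.         .-+###
226 BBBB...............................................     ..-+++++++++++-++#######++##########+++.          -+##
228 BBBB ...............................................     ..-++++++++++++-+++####++++#########+++-.         .-+
```

Run:
```python
from h import *
s=ld('scene');t=ld('top')
# handle ends (left=+y): scene lower-right end, top left end
print('L',tri([(s,(297.5,187)),(t,(303,237))]),'R',tri([(s,(282,162.5)),(t,(347,238.5))]))
for z in (.08,.1): print(ray(t,303,237,z).round(4),ray(t,346.5,238,z).round(4))
asc(t,180,204,290,370)
asc(t,200,330,240,310)
```

```text
L (array([0.4519, 0.3292, 0.1066]), np.float64(0.49)) R (array([0.4497, 0.231 , 0.1028]), np.float64(0.48))
[0.4556 0.3277 0.08  ] [0.4541 0.229  0.08  ]
[0.4534 0.3284 0.1   ] [0.4519 0.2313 0.1   ]
180 ....................BBB..BBBBBBBBBBBBBBB gggggggg.BBBB..gggggg.BBBBBBBBBBBBBBBBB
182 RR..................BBBBBBBBBB     BBBBB gggggggg BBBBBBB...BBBBBBBBBBBBBBBBBBBB
184 RR. ................BBBBBBBBB ggggg  BBBB .ggg...BBBBBBBBBBBBBBBBBBBBBBBBBBBBBBB
186 RRR ................BBBBBBBB.ggggggg  BBBBBBBBBBBBBBBBBBBBBBBBBBBBBBBBBBBBBBBBB.
188 RR................. BBBBBBBB..gggggg  BBBBBBBBBBBBBBBBBBBBBBBBBBBBBBBBBBBBBBBBB.
190 R  ...........-......--------.--.---..-.---.---------.BBBBBBBBBBBBBBBBBBBBBBBBB.
192  ............-+-......----------------------------------BBBBBBBBBBBBBBBBBBBBBBBB
194 .............-++........-----------------------------++-BBBBBBBBBBBBBBBBBBBBBBBB
196 .............-+-.........----------------------------+--BBBBBBBBBBBBBBBBBBBBBBBB
198 .............-+-.........----------------------------+-.BBBBBBBBBBBBBBBBBBBBBBBB
200 .............-+-..........--------------------
[... 4294 characters left out ...]
-------------------------
312 BBBB............................................----------------------
314 BBBBBBBB...........................................-------------------
316 BBBBBBBBBBB............................................---------------
318 -BBBBBBBBBBBB.............................................------------
320 ---BBBBBBBB..-++--...........................................---------
322 +++----------++++++--...........................................------
324 ++++++++++++++++++++++--............................................--
326 +++++++++++++++++++++++++--...........................................
328 ++++++++++++++++++++++++++++---.......................................
```

The sieve landed upright with all three large tokens still in it. Its lip rests on the box rim, and the handle is near (0.453, 0.280, 0.095).

New plan:
1. Regrip the handle and turn the sieve round.
2. Rest its rear on the box rim with the lip down on the desk, at about 27°.
3. Grip a side wall in that tilt and carry it over the tray.

{"name": "drive_tool", "arguments": {"increments": [[0.3, 0, 0, -0.08], [0.7, 0, 0, -0.08], [1, 0, 0, -0.08], [1, 0, 0, -0.08], [1, 0, 0, -0.08]], "gripper": 0.5}}

```text
clock: 41.62
position: [0.404, 0.3935, 0.255]
orientation: [-3.141, 0.001, -1.59]
wrist_force: [0.3, 1.1, 0.0]
finger_gap: 0.0425
gripper_force: 0.0
```

Run:
```python
from h import *
s=arm.state();print(s['position'],s['orientation'],s['joint_positions'].round(2))
print(go([.454,.280,.15],-np.pi/2-.02))
```

```text
[0.40404582 0.39352698 0.25501095] [-3.14060565e+00  1.27039976e-03 -1.58994059e+00] [-0.72  0.28 -0.2   1.79  0.06  1.08  2.18]
(array([ 0.751, -0.347,  0.699]), np.float64(0.001))
```

{"name": "drive_tool", "arguments": {"increments": [[0.3, -0.15, 0.2, 0], [0.6, -0.3, 0.4, 0], [0.75, -0.347, 0.6, 0], [0.75, -0.347, 0.65, 0], [0.75, -0.347, 0.65, 0]]}}

```text
clock: 42.25
position: [0.4534, 0.2822, 0.1568]
orientation: [3.141, 0.001, -1.587]
wrist_force: [-0.8, 0.4, 0.5]
finger_gap: 0.0427
gripper_force: 0.0
```

Run:
```python
from h import *
s=arm.state();print(s['position'],s['orientation'])
c=cap('wrist')
for st,ce in orange(c): print(st,ce,ray(c,*ce,.1).round(4),ray(c,*ce,.09).round(4))
asc(c,100,420,120,440,.35)
```

```text
[0.45342867 0.28222225 0.15682938] [ 3.14116924e+00  1.03076881e-03 -1.58696330e+00]
[ 264  146   32  156 4121] [280.5 220.6] [0.4528 0.2764 0.1   ] [0.4528 0.2794 0.09  ]
100 BBBBBBBBBBBBBBBBB  ..  .......................................++++++++++++++++++++++++++++++++++++++++++++++++++
105 BBBBBBBBBBBBBBBBB  ..  ........................................--+++++++++++++++++++++++++++++++++++++++++++++++
111 BBBBBBBBBBBBBBBBB  ... ....----....................................---++++++++++++++++++++++++++++++++++++++++++
117 BBBBBBBBBBBBBBBBBB  ..  ..-+++++-......................................--+++++++++++++++++++++++++++++++++++++++
122 BBBBBBBBBBBBBBBBBB  ..  ..-+++++++-.....................................-+++++++++++++++++++++++++++++++++++++++
128 BBBBBBBBBBBBBBBBBB  ..  ...-+++++++-....................................-+++++++++++++++++++++++++++++++++++++++
134 BBBBBBBBBBBBBBBBBBB ... .....-+++++-....................................-+++++++++++++++++++++++++++++++++++++++
140 BBBBBBBBBBBBBBBBBBB  ..  ......----.....--..............................-++++++++++++++++++++++++++++++++
[... 4923 characters left out ...]
85        -++++++.                                                                                   -------.      
391      .++++++++                                                                                    .--------.    
397    ......---.                                                                                       .-------.   
402   .......                                                                                              .------. 
408 ggggggg                                                                                                  ..-----
414 gggg                                                                                                        .---
```

{"name": "drive_tool", "arguments": {"increments": [[0.025, 0.0, 0.2, 0], [0.025, 0.0, 0.4, 0], [0.025, 0, 0.53, 0], [0.025, 0, 0.565, 0], [0.025, 0, 0.565, 0]]}}

```text
clock: 42.92
position: [0.454, 0.2778, 0.0728]
orientation: [-3.141, 0.001, -1.588]
wrist_force: [-0.3, -1.2, -1.3]
finger_gap: 0.0428
gripper_force: 0.0
```

{"name": "drive_tool", "arguments": {"increments": [[0, 0, 0, 0], [0, 0, 0, 0], [0, 0, 0, 0], [0, 0, 0, 0], [0, 0, 0, 0], [0, 0, 0, 0]], "gripper": 0, "force": 110}}

```text
clock: 43.68
position: [0.4554, 0.2778, 0.0745]
orientation: [-3.138, 0.003, -1.589]
wrist_force: [-3.2, 0.4, 13.0]
finger_gap: 0.0182
gripper_force: 107.1
```

{"name": "drive_tool", "arguments": {"increments": [[0, 0, -0.1, 0], [0, 0, -0.2, 0], [0, 0, -0.35, 0], [0, 0, -0.5, 0], [0, 0, -0.6, 0], [0, 0, -0.6, 0]]}}

```text
clock: 44.42
position: [0.4541, 0.2767, 0.163]
orientation: [-3.14, 0.001, -1.589]
wrist_force: [-1.2, 0.3, -2.0]
finger_gap: 0.0128
gripper_force: 107.8
```

Run:
```python
from h import *
s=arm.state();print(s['position'],s['orientation'],s['finger_gap'],s['wrist_force'],s['ft_torque'],s['joint_positions'].round(2))
c=cap('scene');t=cap('top')
for r in red(t,.1): print('t',r)
asc(c,90,220,220,330,.8)
asc(t,170,270,280,370,.8)
```

```text
[0.45413161 0.27667841 0.16302024] [-3.14002759e+00  1.21529311e-03 -1.58917031e+00] 0.012829824207555768 [-1.21162787  0.30344899 -2.00662423] [-0.01460216 -0.02120429  0.07594702] [-0.54  0.33 -0.15  1.96  0.06  0.86  2.4 ]
t (array([313.9,  81.3]), array([ 12,  17, 153], dtype=int32), array([0.82  , 0.3036, 0.1   ]))
t (array([278.7, 186.1]), array([ 26,  17, 340], dtype=int32), array([0.569 , 0.3837, 0.1   ]))
t (array([317.5, 254.2]), array([ 16,  15, 205], dtype=int32), array([0.4152, 0.2961, 0.1   ]))
t (array([338.7, 256.3]), array([12, 15, 55], dtype=int32), array([0.411 , 0.2491, 0.1   ]))
 90 .   .   ..     ...------..--+--..--+++-++.     .............      ....                  
 92 .   ...  .     ...---------...-.-++++--++...   .......................                  
 95 .   .... .   .....-++++++-++++---+++---++.  .........................                   
 97 . ............... ..++++++-++++++++--..-+-    .............-.......  ..                 
100 ........ .     .   ..-++++++----+--++-----       ...............    .--.      ........  
102 .   ..          .    .-+
[... 6722 characters left out ...]
.......
247 ------++++++++++++++-.....RRR++RRRRR          RRO       ................
250 ....--++++++++++++++-...RR-+++++++RR          .RRRO       ..............
252     .------+++++---+-...R.-++RRR+++RR         .-RRR...      ............
255     ......-++++++--+-...R.-++RR++++RR         .-+RR-+-.         ........
257     ..-----+++++++++-...RRR+++++++RRR          RRR.-+-...         ......
260 ------++++++++++++++-.....RRRRRRRRR-.....RRRRRRRR-.-+-......         ...
262 ++++++++++++++++++++++-----++++++--+++--------------+-.........   .    .
265 ++++++++++++++++++++++----+++++++++++++++++++++++----.................  
267 ++++++++++++++++++++++---++++++++++++++++++++++++-......................
```

The sieve is level in the grip again with its tokens at the rear. I'll turn it half round so the lip points to −x.

{"name": "drive_tool", "arguments": {"increments": [[0, 0, 0, 0.05], [0, 0, 0, 0.14], [0, 0, 0, 0.25], [0, 0, 0, 0.36], [0, 0, 0, 0.47], [0, 0, 0, 0.58], [0, 0, 0, 0.69], [0, 0, 0, 0.8], [0, 0, 0, 0.9], [0, 0, 0, 1]]}}

```text
clock: 45.78
position: [0.453, 0.2759, 0.1608]
orientation: [-3.14, -0.002, 3.118]
wrist_force: [0.0, 0.3, -2.1]
finger_gap: 0.0124
gripper_force: 107.9
```

{"name": "drive_tool", "arguments": {"increments": [[0, 0, 0, 0.1], [0, 0, 0, 0.21], [0, 0, 0, 0.32], [0, 0, 0, 0.43], [0, 0, 0, 0.54], [0, 0, 0, 0.65], [0, 0, 0, 0.76], [0, 0, 0, 0.86], [0, 0, 0, 0.94], [0, 0, 0, 0.963]]}}

```text
clock: 47.02
position: [0.453, 0.2761, 0.161]
orientation: [-3.14, 0.002, 1.61]
wrist_force: [-0.0, -0.2, -2.4]
finger_gap: 0.0124
gripper_force: 107.9
```

Run:
```python
from h import *
s=arm.state();print(s['position'],s['orientation'],s['finger_gap'],s['wrist_force'],s['joint_positions'].round(2))
print(go([.494,.232,.125],np.pi/2+.04))
t=cap('top');c=cap('wrist')
for r in red(t,.1): print('t',r)
for r in red(c,.115): print('w',r)
print(orange(c))
asc(c,100,420,60,500,.25)
```

```text
[0.45303849 0.2761103  0.16101629] [-3.14031134e+00  1.57429569e-03  1.61030885e+00] 0.01241756822259816 [-0.04016357 -0.1675782  -2.43056713] [-1.06  0.35  0.49  1.99 -0.22  0.85 -0.41]
(array([-0.304,  0.262,  0.24 ]), np.float64(-0.0))
t (array([313.9,  81.4]), array([ 12,  17, 155], dtype=int32), array([0.8198, 0.3036, 0.1   ]))
t (array([278.7, 186.1]), array([ 26,  17, 340], dtype=int32), array([0.569 , 0.3837, 0.1   ]))
w (array([446.9,  71.9]), array([  48,   82, 1855], dtype=int32), array([0.5368, 0.3711, 0.115 ]))
w (array([448.2,  91.5]), array([ 13,  14, 138], dtype=int32), array([0.5392, 0.3615, 0.115 ]))
w (array([342.3, 226. ]), array([  82,  115, 3232], dtype=int32), array([0.4893, 0.2841, 0.115 ]))
w (array([257.6, 204.8]), array([  8,  40, 200], dtype=int32), array([0.4388, 0.2952, 0.115 ]))
w (array([349.3, 205.2]), array([ 18,  18, 253], dtype=int32), array([0.4923, 0.297 , 0.115 ]))
w (array([346.3, 265.9]), array([ 17,  17, 224], dtype=int32), array([0.494 , 0.2586, 0.115 ]))
[(array([ 262,  174,   37,  188, 5994], dtype=int32), array([279.7, 263.7]))]
100 gggg-
[... 3890 characters left out ...]
          
372                                                                                                               
380                                                                                                               
388                                                                                                               
396                                                                                                               
404                                                                                                               
412                                                                                                              .
```

{"name": "drive_tool", "arguments": {"increments": [[-0.06, 0.05, 0, 0], [-0.16, 0.13, 0, 0], [-0.26, 0.22, 0.05, 0], [-0.3, 0.26, 0.12, 0], [-0.304, 0.262, 0.2, 0], [-0.304, 0.262, 0.28, 0], [-0.304, 0.262, 0.33, 0], [-0.304, 0.262, 0.33, 0]]}}

```text
clock: 48.12
position: [0.4941, 0.2326, 0.1117]
orientation: [-3.14, 0.001, 1.612]
wrist_force: [-0.9, -0.8, -2.8]
finger_gap: 0.0125
gripper_force: 107.9
```

{"name": "drive_tool", "arguments": {"increments": [[0, 0, 0.01, 0], [0, 0, 0.02, 0], [0, 0, 0.03, 0], [0, 0, 0.03, 0]], "force": 20}}

```text
clock: 48.62
position: [0.4948, 0.2324, 0.108]
orientation: [-3.142, -0.0, 1.611]
wrist_force: [0.4, -0.9, -2.7]
finger_gap: 0.0122
gripper_force: 107.9
```

{"name": "drive_tool", "arguments": {"increments": [[0, 0, 0.01, 0], [0, 0, 0.02, 0], [0, -0.02, 0.03, 0], [0, -0.04, 0.05, 0], [0, -0.06, 0.06, 0]], "gripper": 0.0, "force": 20}}

```text
clock: 49.25
position: [0.493, 0.232, 0.1039]
orientation: [3.128, -0.005, 1.607]
wrist_force: [2.1, -6.9, 32.2]
finger_gap: 0.0128
gripper_force: 113.8
```

The grip force doesn't drop while it holds. I'll back off and loosen the fingers so the sieve pivots on the rim inside the finger gap.

{"name": "drive_tool", "arguments": {"increments": [[0, 0.02, -0.02, 0], [0, 0.02, -0.02, 0], [0, 0.02, -0.02, 0]]}}

```text
clock: 49.62
position: [0.4934, 0.2327, 0.1049]
orientation: [3.133, -0.003, 1.609]
wrist_force: [1.6, -3.4, 13.9]
finger_gap: 0.0124
gripper_force: 110.9
```

{"name": "drive_tool", "arguments": {"increments": [[0, 0, 0, 0], [0, -0.02, 0.02, 0], [0, -0.04, 0.04, 0], [0, -0.08, 0.07, 0], [0, -0.12, 0.1, 0], [0, -0.16, 0.13, 0], [0, -0.18, 0.14, 0]], "gripper": 0.24}}

```text
clock: 50.5
position: [0.4653, 0.2319, 0.0828]
orientation: [3.134, -0.003, 1.61]
wrist_force: [3.4, -0.6, 16.0]
finger_gap: 0.0208
gripper_force: 17.4
```

Run:
```python
from h import *
s=arm.state();print(s['position'],s['orientation'],s['finger_gap'],s['wrist_force'],s['joint_positions'].round(2))
t=cap('top');u=cap('scene');c=cap('wrist')
print(orange(c),orange(u))
asc(u,120,220,200,330,.9)
asc(c,100,420,60,500,.25)
```

```text
[0.46527646 0.23189085 0.08275674] [ 3.13424489e+00 -2.63075555e-03  1.60992298e+00] 0.020835141615809048 [ 3.37177739 -0.55963828 15.96831684] [-0.94  0.45  0.44  2.08 -0.31  0.66 -0.25]
[(array([ 256,  178,   45,  184, 6847], dtype=int32), array([276.8, 270.1]))] [(array([276, 163,   7,  11,  37], dtype=int32), array([278.5, 168.5]))]
120 +++-.        ... ..     ..  ...  .  ..                                                                               
122 +++++..      ... ..     ........   ...                                      ...                                      
124 ++++++-.     ......     .........    .                         ..............                                        
126 ++++++++.    ... .-.    ... ......   .                             .....                                             
128 +++++++++-.  ... .++.   ... ..--...  .                                                                               
131 ++++++++++-. ..  .++-.  ... ..++......                                                                               
133 +++++++++++-.... .++++-..
[... 8517 characters left out ...]
      
364                                                                                             BB                
372                                                                                                               
380                                                                                                               
388                                                                                                               
396                                                                                                               
404                                                                                                               
412
```

Run:
```python
from h import *
c=ld('wrist');u=ld('scene');t=ld('top')
for z in (.003,.015):
  for r in red(c,z,60): print('w',r)
for r in red(u,.004,20): print('s',r)
for r in red(t,.004,20): print('t',r)
asc(t,225,310,290,380)
```

```text
w (array([499.5,  18.4]), array([ 66,  35, 964], dtype=int32), array([0.5915, 0.3634, 0.003 ]))
w (array([505. ,   3.3]), array([ 18,   9, 124], dtype=int32), array([0.5931, 0.3715, 0.003 ]))
w (array([175.5, 214.8]), array([ 106,  116, 3572], dtype=int32), array([0.3922, 0.2336, 0.003 ]))
w (array([140.1, 193.6]), array([ 15,  16, 188], dtype=int32), array([0.3689, 0.2478, 0.003 ]))
w (array([188.9, 200.1]), array([ 15,  17, 199], dtype=int32), array([0.4018, 0.2444, 0.003 ]))
w (array([191.7, 256.3]), array([ 15,  15, 169], dtype=int32), array([0.4025, 0.2031, 0.003 ]))
w (array([499.5,  18.4]), array([ 66,  35, 964], dtype=int32), array([0.5844, 0.3599, 0.015 ]))
w (array([505. ,   3.3]), array([ 18,   9, 124], dtype=int32), array([0.586 , 0.3675, 0.015 ]))
w (array([175.5, 214.8]), array([ 106,  116, 3572], dtype=int32), array([0.3959, 0.2371, 0.015 ]))
w (array([140.1, 193.6]), array([ 15,  16, 188], dtype=int32), array([0.3739, 0.2505, 0.015 ]))
w (array([188.9, 200.1]), array([ 15,  17, 199], dtype=int32), array([0.405 , 0.2473, 0.015 ]))
w (array([191.7, 256.3]), array([ 15, 
[... 4016 characters left out ...]
+++++++++++++++++++++++++++++++++++
295 ++++++++++++++++++++++++++++++++++++++++++++++++++++++++++++++++++++++++++++++++++++++++++
297 ++++++++++++++++++++++++++++++++++++++++++++++++++++++++++++++++++++++++++++++++++++++++++
299 ++++++++++++++++++++++++++++++++++++++++++++++++++++++++++++++++++++++++++++++++++++++++++
301 ++++++++++++++++++++++++++++++++++++++++++++++++++++++++++++++++++++++++++++++++++++++++++
303 ++++++++++++++++++++++++++++++++++++++++++++++++++++++++++++++++++++++++++++++++++++++++++
305 +++++++++++++++++++++++++-++++++++++++++++++++++++++++++++++++++++++++++++++++++++++++++++
307 +++++++++++++++++++++--+ggg-.....-++++++++++++++++++++++++++++++++++++++++++++++++++++++++
```

The tokens slid out at the lip. One is on the desk at (0.369, 0.248), and two hang at the lip edge near x = 0.402. Dropping them on the free desk is fine, since I can pick them from there. I'll jerk the sieve +x so the other two come off.

{"name": "drive_tool", "arguments": {"increments": [[0, 0, 0, 0], [0, 0, 0, 0], [0, 0.15, -0.01, 0], [0, 0.15, -0.01, 0], [0, 0.15, -0.01, 0], [0, 0.15, -0.01, 0]], "gripper": 0.32}}

```text
clock: 51.4
position: [0.4836, 0.2318, 0.0822]
orientation: [-3.141, 0.0, 1.611]
wrist_force: [0.2, -0.4, -1.3]
finger_gap: 0.0274
gripper_force: 0.3
```

Run:
```python
from h import *
s=arm.state();print(s['position'],s['orientation'],s['finger_gap'],s['wrist_force'])
c=cap('wrist');t=cap('top')
for r in red(c,.003,60): print('w',r)
for r in red(t,.004,20): print('t',r)
print(orange(c),orange(t))
asc(c,100,420,20,500,.25)
```

```text
[0.4835973  0.23178705 0.08216237] [-3.14090149e+00  3.83746699e-04  1.61086153e+00] 0.027380260974299044 [ 0.18854275 -0.39797806 -1.34552256]
w (array([470. ,  16.8]), array([ 66,  33, 936], dtype=int32), array([0.5909, 0.3627, 0.003 ]))
w (array([474.9,   2. ]), array([16,  6, 69], dtype=int32), array([0.5924, 0.3706, 0.003 ]))
w (array([127.2, 210.5]), array([  83,  109, 3179], dtype=int32), array([0.3774, 0.2349, 0.003 ]))
w (array([129.9, 196.1]), array([ 16,  16, 195], dtype=int32), array([0.3801, 0.2452, 0.003 ]))
w (array([137.8, 247.6]), array([ 15,  14, 166], dtype=int32), array([0.3827, 0.2078, 0.003 ]))
t (array([313.9,  81.4]), array([ 13,  17, 156], dtype=int32), array([0.8603, 0.2985, 0.004 ]))
t (array([278.7, 186.1]), array([ 26,  17, 341], dtype=int32), array([0.5888, 0.3852, 0.004 ]))
t (array([342. , 272.3]), array([ 32,  22, 474], dtype=int32), array([0.3798, 0.2319, 0.004 ]))
[(array([ 245,  180,   51,  182, 7666], dtype=int32), array([269.8, 271.9]))] [(array([327, 222,  11,   7,  51], dtype=int32), array([331.8, 225. ]))]
100 +++++++++++++++++-----+++++++++--
[... 4147 characters left out ...]
                                                 -.              
372                                                                                                                         
380                                                                                             BBB                         
388                                                                                              BBBB                       
396                                                                                                 BBB                     
404                                                                                                    B.                   
412    ..
```

All three large tokens are out on the desk, and the empty sieve leans on the box rim out of the way. I'll leave it there for now and pick the tokens up.

{"name": "drive_tool", "arguments": {"increments": [[0, 0, 0, 0], [0, 0, 0, 0], [0, 0, -0.3, 0], [0, 0, -0.6, 0], [0, 0, -0.6, 0]], "gripper": 0.55}}

```text
clock: 52.12
position: [0.4867, 0.233, 0.1759]
orientation: [3.136, -0.004, 1.61]
wrist_force: [-0.7, -0.1, 0.4]
finger_gap: 0.0471
gripper_force: 0.0
```

{"name": "drive_tool", "arguments": {"increments": [[-0.1, -0.3, 0, 0], [-0.15, -0.6, 0.2, 0], [-0.15, -0.67, 0.35, 0], [-0.15, -0.67, 0.35, 0]]}}

```text
clock: 52.62
position: [0.3828, 0.2045, 0.1186]
orientation: [-3.138, 0.002, 1.611]
wrist_force: [0.3, 1.3, 0.2]
finger_gap: 0.0471
gripper_force: 0.0
```

Run:
```python
from h import *
s=arm.state();print(s['position'],s['orientation'],s['finger_gap'],s['wrist_force'])
c=cap('wrist');t=cap('top')
for r in red(c,.005,60): print('w',r)
for r in red(t,.005,20): print('t',r)
print(orange(c),[ray(c,u,v,.012).round(3) for u,v in ((340,200),(360,200),(380,200))])
asc(c,80,420,100,560,.25)
```

```text
[0.38280606 0.20452442 0.11855399] [-3.13824798e+00  2.41157681e-03  1.61138486e+00] 0.04714878068689467 [0.25863865 1.28245384 0.1826831 ]
w (array([275.8, 169.6]), array([  69,  100, 2534], dtype=int32), array([0.3775, 0.2348, 0.005 ]))
w (array([284.2, 154.9]), array([ 14,  15, 162], dtype=int32), array([0.3834, 0.2463, 0.005 ]))
w (array([282.2, 203.2]), array([ 13,  13, 136], dtype=int32), array([0.3834, 0.2083, 0.005 ]))
t (array([313.9,  81.3]), array([ 13,  17, 155], dtype=int32), array([0.86  , 0.2985, 0.005 ]))
t (array([278.7, 186.1]), array([ 26,  17, 340], dtype=int32), array([0.5886, 0.3851, 0.005 ]))
t (array([338.8, 272.9]), array([ 27,  22, 380], dtype=int32), array([0.3782, 0.2396, 0.005 ]))
[(array([ 456,  116,   57,  201, 5482], dtype=int32), array([483.9, 211.4]))] [array([0.428, 0.214, 0.012]), array([0.443, 0.215, 0.012]), array([0.458, 0.216, 0.012])]
 80 ggggggggggggggggg.-----------------------------------------------------------------------------.            BBBBBBB
 88 gggggggggggg .....----------------------------------------------------------------------
[... 4099 characters left out ...]
    ..--
368                                                                                            ..                     .
376                                                                                                                    
384                                                                                                                    
392                                                                                    .                               
400                                                                                     -                              
408                                                                                      --
```

{"name": "drive_tool", "arguments": {"increments": [[0.025, 0.004, 0.3, 0], [0.025, 0.004, 0.6, 0], [0.025, 0.004, 0.75, 0], [0.025, 0.004, 0.785, 0], [0.025, 0.004, 0.785, 0]]}}

```text
clock: 53.35
position: [0.3862, 0.2095, 0.0028]
orientation: [3.141, -0.001, 1.61]
wrist_force: [-1.3, 0.1, 0.2]
finger_gap: 0.047
gripper_force: 0.2
```

{"name": "drive_tool", "arguments": {"increments": [[0, 0, 0, 0], [0, 0, 0, 0], [0, 0, 0, 0], [0, 0, 0, 0], [0, 0, 0, 0]], "gripper": 0.2, "force": 40}}

```text
clock: 53.98
position: [0.3877, 0.2112, 0.0052]
orientation: [3.137, -0.005, 1.61]
wrist_force: [-2.9, -0.5, 27.5]
finger_gap: 0.0173
gripper_force: 13.5
```

{"name": "drive_tool", "arguments": {"increments": [[0, 0, -0.2, 0], [0, 0, -0.5, 0], [0, 0, -0.8, 0], [0, 0, -1, 0], [0, 0, -1, 0]]}}

```text
clock: 54.6
position: [0.3869, 0.2107, 0.1551]
orientation: [3.137, -0.005, 1.611]
wrist_force: [-0.1, 1.0, -0.2]
finger_gap: 0.0167
gripper_force: 0.0
```

Run:
```python
from h import *
s=arm.state();print(s['position'],s['finger_gap'],s['gripper_force'])
print(go([.587,.385,.15],np.pi/2+.04))
```

```text
[0.38687114 0.21068412 0.15513781] 0.016684466652012217 0.0
(array([1.107, 1.38 , 0.047]), np.float64(0.0))
```

{"name": "drive_tool", "arguments": {"increments": [[0, 0, 0.25, 0], [0, 0, 0.25, 0], [0, 0, 0.25, 0], [0, 0, 0.25, 0]], "gripper": 0.55}}

```text
clock: 55.1
position: [0.3857, 0.2095, 0.1155]
orientation: [3.141, -0.001, 1.61]
wrist_force: [-0.0, -0.3, 0.2]
finger_gap: 0.0469
gripper_force: 0.0
```

Run:
```python
from h import *
s=arm.state();print(s['position'],s['finger_gap'],s['gripper_force'])
c=cap('wrist')
for r in red(c,.005,60): print('w',r)
asc(c,90,240,200,340,.3)
```

```text
[0.3857498  0.20947599 0.11548819] 0.046908704960082794 0.0
w (array([272.1, 176.9]), array([  70,   99, 2586], dtype=int32), array([0.3783, 0.2348, 0.005 ]))
w (array([279. , 162.4]), array([ 14,  14, 157], dtype=int32), array([0.3832, 0.2461, 0.005 ]))
w (array([280.8, 210.6]), array([ 13,  14, 137], dtype=int32), array([0.3859, 0.2084, 0.005 ]))
 90 ------------------------------------------
 96 ------------------------------------------
103 ------------------------------------------
110 ------------------------------------------
116 ------------------------------------------
123 ------------------------------------------
130 ------------------------------------------
136 -------------RRRRRRRRRRRRRR------------...
143 -----------RRR----RRRR----RRRR--------....
150 ----------RRR---RRRR--------RRR-----......
156 ----------RRR---RRR---RRRR---RR----....---
163 -----------RR---RRR---RRRR---RR-----...---
170 ------------RRR--RRR--------RRR-------.---
176 -------------.RRRRRRRRRRRRRRR.-------..---
183 -----------------....RRRRRR..--------..---
190 -------------------RRRRRRRRRR---------.---
196 ------------------RRR-------RRR-------.---
203 -----------------RRR---RRR---RR------..---
210 -----------------RRR---RRR---RR------.----
216 ------------------RR--------RRR------.----
223 -------------------RRRRRRRRRR--------.----
230 -----------------------RR------------.----
```

{"name": "drive_tool", "arguments": {"increments": [[-0.005, 0.0, 0.3, 0], [-0.005, 0.0, 0.6, 0], [-0.005, 0.0, 0.75, 0], [-0.005, 0.0, 0.785, 0], [-0.005, 0, 0.785, 0], [-0.005, 0, 0.785, 0]]}}

```text
clock: 55.9
position: [0.3855, 0.2088, -0.0022]
orientation: [3.141, -0.001, 1.611]
wrist_force: [-1.1, -0.4, 1.1]
finger_gap: 0.047
gripper_force: 0.5
```

{"name": "drive_tool", "arguments": {"increments": [[0, 0, -0.01, 0], [0, 0, -0.01, 0], [0, 0, -0.01, 0], [0, 0, -0.01, 0], [0, 0, -0.01, 0], [0, 0, -0.01, 0]], "gripper": 0.2, "force": 40}}

```text
clock: 56.65
position: [0.3861, 0.2091, -0.0008]
orientation: [3.14, -0.001, 1.611]
wrist_force: [0.4, -1.0, 8.9]
finger_gap: 0.0351
gripper_force: 44.7
```

{"name": "drive_tool", "arguments": {"increments": [[0, 0, -0.2, 0], [0, 0, -0.5, 0], [0, 0, -0.8, 0], [0, 0, -1, 0], [0, 0, -1, 0]]}}

```text
clock: 57.28
position: [0.3865, 0.2097, 0.1504]
orientation: [3.138, -0.004, 1.611]
wrist_force: [-0.3, -0.6, -1.5]
finger_gap: 0.0355
gripper_force: 40.3
```

Run:
```python
from h import *
s=arm.state();print(s['position'],s['finger_gap'],s['gripper_force'])
print(go([.587,.385,.15],np.pi/2+.04))
```

```text
[0.38649876 0.20970512 0.15042932] 0.03547546775335864 40.30564248561859
(array([1.114, 1.383, 0.012]), np.float64(0.0))
```

{"name": "drive_tool", "arguments": {"increments": [[0.4, 0.1, 0, 0], [0.75, 0.35, 0, 0], [1, 0.65, 0, 0], [1, 1, 0, 0], [1, 1, 0, 0]]}}

```text
clock: 57.9
position: [0.5326, 0.3629, 0.1466]
orientation: [3.14, 0.003, 1.608]
wrist_force: [-0.2, -0.3, -1.5]
finger_gap: 0.0353
gripper_force: 40.3
```

{"name": "drive_tool", "arguments": {"increments": [[0.11, 0.3, 0, 0], [0.11, 0.38, 0.2, 0], [0.11, 0.38, 0.5, 0], [0.11, 0.38, 0.7, 0], [0.11, 0.38, 0.72, 0]]}}

```text
clock: 58.52
position: [0.5825, 0.3817, 0.0367]
orientation: [-3.136, 0.003, 1.611]
wrist_force: [0.3, 0.2, -0.3]
finger_gap: 0.0352
gripper_force: 40.3
```

{"name": "drive_tool", "arguments": {"increments": [[0, 0, 0, 0], [0, 0, 0, 0], [0, 0, 0, 0], [0, 0, -0.3, 0], [0, 0, -0.7, 0], [-0.3, -0.3, -0.75, 0], [-0.6, -0.6, -0.75, 0], [-1, -0.95, -0.75, 0], [-1, -1, -0.75, 0]], "gripper": 0.55}}

```text
clock: 59.65
position: [0.4395, 0.2241, 0.1535]
orientation: [-3.14, -0.001, 1.608]
wrist_force: [0.1, 1.2, 0.2]
finger_gap: 0.0471
gripper_force: 0.0
```

Run:
```python
from h import *
s=arm.state();print(s['position'],s['finger_gap'],s['gripper_force'])
print(go([.383,.246,.12],np.pi/2+.04))
```

```text
[0.43948259 0.22406088 0.15345412] 0.04707344069791362 0.0
(array([ 0.16 , -0.371,  0.224]), np.float64(-0.002))
```

{"name": "drive_tool", "arguments": {"increments": [[0.1, -0.2, 0, -0.11], [0.16, -0.35, 0, -0.22], [0.16, -0.35, 0, -0.33], [0.16, -0.35, 0, -0.44], [0.16, -0.35, 0, -0.55], [0.16, -0.35, 0, -0.66], [0.16, -0.35, 0, -0.77], [0.16, -0.35, 0.1, -0.88], [0.16, -0.35, 0.22, -1], [0.16, -0.35, 0.22, -1]]}}

```text
clock: 60.9
position: [0.3878, 0.2486, 0.1197]
orientation: [-3.141, -0.001, -3.104]
wrist_force: [0.1, -0.5, 0.6]
finger_gap: 0.0467
gripper_force: 0.0
```

Run:
```python
from h import *
s=arm.state();print(s['position'],s['orientation'],s['finger_gap'])
c=cap('wrist');t=cap('top')
for z in (.005,.008):
  for r in red(c,z,60): print('w',r)
for r in red(t,.005,20): print('t',r)
print(go([.386,.246,.1],np.pi+.04))
asc(c,90,330,160,420,.3)
```

```text
[0.38778099 0.24855729 0.11974984] [-3.14094585e+00 -1.00193321e-03 -3.10385420e+00] 0.046678340686044574
w (array([278.6, 189.9]), array([  50,   67, 1530], dtype=int32), array([0.3732, 0.2471, 0.005 ]))
w (array([277.4, 203.6]), array([ 14,  14, 143], dtype=int32), array([0.3844, 0.2465, 0.005 ]))
w (array([432.6, 408.4]), array([ 33,  20, 288], dtype=int32), array([0.5798, 0.4014, 0.005 ]))
w (array([278.6, 189.9]), array([  50,   67, 1530], dtype=int32), array([0.3726, 0.2471, 0.008 ]))
w (array([277.4, 203.6]), array([ 14,  14, 143], dtype=int32), array([0.3836, 0.2465, 0.008 ]))
w (array([432.6, 408.4]), array([ 33,  20, 288], dtype=int32), array([0.5768, 0.3996, 0.008 ]))
t (array([313.9,  81.3]), array([ 13,  17, 155], dtype=int32), array([0.86  , 0.2985, 0.005 ]))
t (array([278.9, 186.4]), array([ 25,  17, 347], dtype=int32), array([0.588 , 0.3847, 0.005 ]))
t (array([332.4, 279.4]), array([13, 12, 77], dtype=int32), array([0.3627, 0.2549, 0.005 ]))
(array([ 0.018, -0.021,  0.138]), np.float64(-0.003))
 90 --------------------------------------------------------.------------
[... 2190 characters left out ...]
   --------------........-+------.           .--------------
276 .......              -------------.........-+------.             -------------
283 ......               -------------..........+------               ------------
290 ..                   -------------..........++-----.                 .--------
296 .                    ------------...........+-------                   .------
303                     ....------.....---......+-------.                    ....-
310                     .....----.....-----.....+--------                         
316                    .........-....------.....+--------.                        
323                   .---..........------......+---------
```

{"name": "drive_tool", "arguments": {"increments": [[0.012, -0.014, 0.3, 0], [0.012, -0.014, 0.6, 0], [0.012, -0.014, 0.74, 0], [0.012, -0.014, 0.77, 0], [0.012, -0.014, 0.77, 0], [0.012, -0.014, 0.77, 0]]}}

```text
clock: 61.75
position: [0.3872, 0.2477, 0.0057]
orientation: [3.14, 0.002, -3.102]
wrist_force: [-0.1, 0.1, -0.4]
finger_gap: 0.0467
gripper_force: 0.0
```

{"name": "drive_tool", "arguments": {"increments": [[0, 0, 0.023, 0], [0, 0, 0.023, 0], [0, 0, 0.023, 0]]}}

```text
clock: 62.12
position: [0.3864, 0.247, 0.0011]
orientation: [3.141, 0.0, -3.102]
wrist_force: [0.7, -0.6, -0.0]
finger_gap: 0.0471
gripper_force: 0.0
```

{"name": "drive_tool", "arguments": {"increments": [[0, 0, 0, 0], [0, 0, 0, 0], [0, 0, 0, 0], [0, 0, 0, 0], [0, 0, 0, 0], [0, 0, 0, 0]], "gripper": 0.2, "force": 40}}

```text
clock: 62.88
position: [0.3866, 0.2471, 0.0014]
orientation: [3.141, 0.0, -3.102]
wrist_force: [-0.2, -2.0, 5.4]
finger_gap: 0.0355
gripper_force: 39.3
```

{"name": "drive_tool", "arguments": {"increments": [[0, 0, -0.1, 0], [0, 0, -0.3, 0], [0, 0, -0.6, 0], [0, 0, -0.9, 0], [0, 0, -1, 0], [0, 0, -1, 0]]}}

```text
clock: 63.62
position: [0.3867, 0.2474, 0.152]
orientation: [3.14, 0.002, -3.102]
wrist_force: [-0.6, -0.9, -1.3]
finger_gap: 0.0355
gripper_force: 40.0
```

Run:
```python
from h import *
s=arm.state();print(s['position'],s['orientation'],s['finger_gap'],s['gripper_force'])
print(go([.587,.385,.15],np.pi+.04))
c=cap('wrist')
for r in red(c,.005,60): print('w',r)
```

```text
[0.38668211 0.24737726 0.15195863] [ 3.13976012e+00  1.51895334e-03 -3.10154153e+00] 0.035492688869336333 39.95862007141113
(array([-1.371,  0.863,  0.017]), np.float64(0.0))
w (array([280.3, 175.5]), array([ 42,  43, 718], dtype=int32), array([0.3661, 0.2474, 0.005 ]))
w (array([280.8, 176.6]), array([ 12,  12, 112], dtype=int32), array([0.367 , 0.2478, 0.005 ]))
w (array([280.2, 265.5]), array([  81,   80, 2788], dtype=int32), array([0.4515, 0.2506, 0.005 ]))
w (array([280.1, 270.8]), array([ 25,  23, 441], dtype=int32), array([0.4569, 0.2507, 0.005 ]))
w (array([408.4, 391.4]), array([ 31,  26, 253], dtype=int32), array([0.5908, 0.3919, 0.005 ]))
```

{"name": "drive_tool", "arguments": {"increments": [[-0.1, 0.4, 0, 0], [-0.4, 0.75, 0, 0], [-0.7, 0.86, 0, 0], [-1, 0.86, 0, 0], [-1, 0.86, 0, 0]]}}

```text
clock: 64.3
position: [0.5338, 0.3798, 0.1481]
orientation: [-3.138, -0.001, -3.105]
wrist_force: [-1.0, 0.5, 0.4]
finger_gap: 0.0356
gripper_force: 40.0
```

{"name": "drive_tool", "arguments": {"increments": [[-0.3, 0, 0, 0], [-0.37, 0, 0.2, 0], [-0.37, 0, 0.5, 0], [-0.37, 0, 0.68, 0], [-0.37, 0, 0.68, 0]]}}

```text
clock: 64.92
position: [0.583, 0.3824, 0.0448]
orientation: [-3.137, -0.007, -3.101]
wrist_force: [-0.5, -0.3, -0.8]
finger_gap: 0.0354
gripper_force: 40.0
```

{"name": "drive_tool", "arguments": {"increments": [[0, 0, 0, 0], [0, 0, 0, 0], [0, 0, 0, 0], [0, 0, -0.3, 0], [0.1, 0, -0.7, 0], [0.5, -0.2, -0.75, 0], [0.8, -0.5, -0.75, 0], [1, -0.9, -0.75, 0], [1, -0.91, -0.75, 0]], "gripper": 0.6}}

```text
clock: 66.05
position: [0.4403, 0.2377, 0.162]
orientation: [-3.141, -0.001, -3.105]
wrist_force: [-0.5, 0.4, 0.1]
finger_gap: 0.0513
gripper_force: 0.0
```

Run:
```python
from h import *
s=arm.state();print(s['position'],s['finger_gap'],s['gripper_force'])
print(go([.367,.2476,.1],np.pi+.04))
```

```text
[0.44025531 0.23773736 0.16201829] 0.05130690511667253 0.0
(array([0.485, 0.084, 0.414]), np.float64(-0.002))
```

{"name": "drive_tool", "arguments": {"increments": [[0.3, 0.05, 0.0, 0], [0.48, 0.084, 0.2, 0], [0.48, 0.084, 0.4, 0], [0.48, 0.084, 0.4, 0], [0.48, 0.084, 0.4, 0]]}}

```text
clock: 66.68
position: [0.3709, 0.2521, 0.1026]
orientation: [3.141, 0.001, -3.102]
wrist_force: [0.8, -0.1, 0.5]
finger_gap: 0.0513
gripper_force: 0.0
```

Run:
```python
from h import *
s=arm.state();print(s['position'],s['orientation'],s['finger_gap'])
c=cap('wrist')
for r in red(c,.005,60): print('w',r)
print(go([.367,.2476,.001],np.pi+.04))
```

```text
[0.37093797 0.25214978 0.10256059] [ 3.14056093e+00  1.44206268e-03 -3.10217977e+00] 0.05127562947142676
w (array([273.8, 206.4]), array([ 49,  49, 991], dtype=int32), array([0.3658, 0.2477, 0.005 ]))
w (array([273.8, 208.1]), array([ 14,  14, 153], dtype=int32), array([0.3671, 0.2477, 0.005 ]))
(array([ 0.029, -0.03 ,  0.678]), np.float64(-0.0))
```

{"name": "drive_tool", "arguments": {"increments": [[0.029, -0.028, 0.3, 0], [0.029, -0.028, 0.55, 0], [0.029, -0.028, 0.64, 0], [0.029, -0.028, 0.675, 0], [0.029, -0.028, 0.675, 0], [0.029, -0.028, 0.675, 0]]}}

```text
clock: 67.47
position: [0.3662, 0.2476, 0.0013]
orientation: [3.14, 0.001, -3.102]
wrist_force: [0.7, -0.5, -0.2]
finger_gap: 0.0512
gripper_force: 0.0
```

{"name": "drive_tool", "arguments": {"increments": [[0, 0, 0.006, 0], [0, 0, 0.006, 0], [0, 0, 0.006, 0], [0, 0, 0.006, 0], [0, 0, 0.006, 0], [0, 0, 0.006, 0]], "gripper": 0.2, "force": 40}}

```text
clock: 68.22
position: [0.3661, 0.2476, 0.0003]
orientation: [3.14, 0.001, -3.102]
wrist_force: [-1.0, -1.1, 8.9]
finger_gap: 0.0351
gripper_force: 38.9
```

{"name": "drive_tool", "arguments": {"increments": [[0, 0, -0.2, 0], [0, 0, -0.5, 0], [0, 0, -0.8, 0], [0, 0, -1, 0], [0, 0, -1, 0]]}}

```text
clock: 68.85
position: [0.3667, 0.2482, 0.1517]
orientation: [3.137, 0.004, -3.102]
wrist_force: [0.1, -0.3, 0.1]
finger_gap: 0.035
gripper_force: 39.9
```

Run:
```python
from h import *
s=arm.state();print(s['position'],s['orientation'],s['finger_gap'],s['gripper_force'])
print(go([.587,.385,.15],np.pi+.04))
```

```text
[0.36670365 0.24822106 0.15170569] [ 3.13733516  0.00369241 -3.10162114] 0.03502011035763006 39.91107165813446
(array([-1.504,  0.852,  0.021]), np.float64(-0.0))
```

{"name": "drive_tool", "arguments": {"increments": [[-0.1, 0.4, 0, 0], [-0.4, 0.75, 0, 0], [-0.7, 0.85, 0, 0], [-1, 0.85, 0, 0], [-1, 0.85, 0, 0]]}}

```text
clock: 69.47
position: [0.5133, 0.3787, 0.1476]
orientation: [-3.139, 0.001, -3.105]
wrist_force: [-0.8, -0.4, -0.4]
finger_gap: 0.035
gripper_force: 39.9
```

{"name": "drive_tool", "arguments": {"increments": [[-0.4, 0, 0, 0], [-0.5, 0, 0.2, 0], [-0.5, 0, 0.5, 0], [-0.5, 0, 0.64, 0], [-0.5, 0, 0.64, 0]]}}

```text
clock: 70.1
position: [0.5832, 0.3829, 0.0514]
orientation: [-3.139, -0.004, -3.101]
wrist_force: [-0.7, 0.2, 1.0]
finger_gap: 0.0348
gripper_force: 40.0
```

{"name": "drive_tool", "arguments": {"increments": [[0, 0, 0, 0], [0, 0, 0, 0], [0, 0, 0, 0], [0, 0, -0.3, 0], [0.3, 0, -0.7, 0], [0.6, 0, -0.9, 0], [0.8, 0, -0.9, 0], [0.8, 0, -0.9, 0]], "gripper": 0.6}}

```text
clock: 71.1
position: [0.4631, 0.3796, 0.1897]
orientation: [3.139, -0.0, -3.099]
wrist_force: [0.7, -0.2, -0.1]
finger_gap: 0.0515
gripper_force: 0.0
```

Run:
```python
from h import *
s=arm.state();print(s['position'],s['orientation'],s['finger_gap'],s['joint_positions'].round(2))
t=cap('top');u=cap('scene')
for r in red(t,.01,15): print('t',r)
print(orange(t),orange(u))
asc(t,160,260,240,400,.75)
asc(u,205,275,210,300,1)
```

```text
[0.46308342 0.37964127 0.18972615] [ 3.13944589e+00 -2.71423117e-04 -3.09855721e+00] 0.05147487575078922 [-1.03  0.4   0.31  1.8  -0.15  0.96  0.96]
t (array([313.9,  81.5]), array([ 13,  17, 157], dtype=int32), array([0.8575, 0.2988, 0.01  ]))
[(array([345, 223,  25,   6,  76], dtype=int32), array([354.3, 225.6]))] [(array([262, 156,  18,  20, 101], dtype=int32), array([271.3, 164.6]))]
160 +++++++++-..              ............        ..-+-.BBBBBBBBBBBBBBBBBBBBBBBBBBBBBBBBBBBBBBBBBBBBBBBBBBBBBBBBBBBB........
162 +++++++++-.                .............      ......BBBBBBBBBBBBBBBBBBBBBBBBBBBBBBBBBBBBBBBBB...BBBBBBBBBBBBBBBB........
165 +++++++++-.              ..  .............  ........BBBBBBBBBBBBBBBBBBBBBBBBBBBBBBBBBBBBBBB.-gggg.BBBBBBBBBBBBBB........
168 +++++++++-.           ......................  ......BBBBBBBBBBBBBBBBBBBBBBBBBBBBBBBBBBBBBBB.gggggg.BBBBBBBBBBBBB........
170 +++++++++-.         ............ ............. .....BBBBBBBBBBBBBBBBBBBBBBBBBBBBBBBBBBBBBBBB..gg..BBBBBBBBBBBBBB........
173 +++++++++-.      ...................................BBBBBBBBBBBBBBBBBBBBBBBBBBB.
[... 6665 characters left out ...]
............-++++++++++++++++++++++
261 ++++++++++++++++++++++++++++-.   .............................-+++++++++++++++++++++++++++
263 ++++++++++++++++++++++++++++++.  ........................-++++++++++++++++++++++++++++++++
265 +++++++++++++++++++++++++++++++.    ................--++++++++++++++++++++++++++++++++++++
267 ++++++++++++++++++++++++++++++++.   ..........---+++++++++++++++++++++++++++++++++++++++++
269 +++++++++++++++++++++++++++++++++.  ......--++++++++++++++++++++++++++++++++++++++++++++++
271 ++++++++++++++++++++++++++++++++++-..--+++++++++++++++++++++++++++++++++++++++++++++++++++
273 +++++++++++++++++++++++++++++++#++++++++++++++++++++++++++++++++++++++++++++++++++++++++++
```

All five large tokens appear to be in the tray, two of them visible on the pile. Next I regrip the sieve handle and set the sieve flat on the desk.

{"name": "drive_tool", "arguments": {"increments": [[0, -0.3, 0, 0.11], [-0.1, -0.6, 0, 0.22], [-0.1, -0.95, 0, 0.33], [-0.1, -0.95, 0, 0.44], [-0.1, -0.95, 0, 0.55], [-0.1, -0.95, 0, 0.66], [-0.1, -0.95, 0, 0.77], [-0.1, -0.95, 0, 0.88], [-0.1, -0.95, 0, 1], [-0.1, -0.95, 0, 1]]}}

```text
clock: 72.45
position: [0.4871, 0.2363, 0.1882]
orientation: [3.141, 0.001, 1.611]
wrist_force: [-0.4, -0.2, -0.3]
finger_gap: 0.0511
gripper_force: 0.0
```

Run:
```python
from h import *
s=arm.state();print(s['position'],s['orientation'],s['finger_gap'])
c=cap('wrist')
for st,ce in orange(c): print(st,ce,ray(c,*ce,.11).round(4),ray(c,*ce,.1).round(4))
asc(c,100,330,160,480,.25)
```

```text
[0.48712213 0.23626048 0.18821206] [3.14084120e+00 1.48516188e-03 1.61105889e+00] 0.05106084203524436
[ 253  161   27  138 3385] [266.2 228.1] [0.4773 0.2307 0.11  ] [0.477  0.2274 0.1   ]
100 +++++++++++++++++++++++++++++++++++++++++.................................------
108 -------------------------------+++++++++-................................+++++++
116 ++++++++++++++++++++++++++++++++++++++++-. BBBBBBBBBBBBBBBBBBBBBBBBBBBBBBBBBBBBB
124 ++++++++++++++++++++++++++++++++++++++++-. BBBBBBBBBBBBBBBBBBBB..BBBBBBBBBBBBBBB
132 ++++++++++++++++++++++++++++++++++++++++-. BBBBBBBBBBBBBBBBBBBBBBBBBBBBBBBBBBBBB
140 ++++++++++++++++++++++++++++++++++++++++-. BBBBBBBBBBB ggg BBBBBBBBBBBBBBB      
148 ++++++++++++++++++++++++++++++++----++++-. BBBBBBBBBB gggggBBBBBBBBBBBBBBB      
156 +++++++++++++----------+++--.......-++++++-------------.g. BBBBBBBBBBBBBBB      
164 ++++++++++++-..........OOOOOOO..................-----++.BBBBBBBBBBBBBBBBBB      
172 +++++++++++-.+++--.....OOOOOOO....++++-..............++.B.ggg.BBBBBBBBBBB      B
180 +++++++++++++++++++++--OOOOOOO...-+++++-....BBBBBB...++..
[... 820 characters left out ...]
OOO---++++++-----   .....--BBBBBBBB.ggg.BBB      B-++
268 ++++++.  ...    +++--...OOOOOO.......------+    ...   g..BBBBBBBBBBBBB      B-++
276 ++++-   ...     -++++++-OOOOOO..........  BB     ...   ggBBBBBBBBBBBB      BB++-
284 ---.   ...      -++++++-OOOOOO..........  B       ...    BBBBBBBBBBBBBB    B-++.
292         .+.     ....... OOOO....----.... BBB      ..        BBBBBBBBBBBBBB B-+-.
300                           ....-+++++++-..BBBB                BBBBBBB        -+..
308                           ...-+++++++++...BBBB                                 .
316                           .-+++++++++++.......                                  
324                           -++++++++++++..-----.
```

{"name": "drive_tool", "arguments": {"increments": [[-0.035, -0.04, 0.3, 0], [-0.035, -0.04, 0.55, 0], [-0.035, -0.04, 0.68, 0], [-0.035, -0.04, 0.71, 0], [-0.035, -0.04, 0.71, 0]]}}

```text
clock: 73.12
position: [0.4809, 0.2312, 0.0822]
orientation: [3.141, -0.0, 1.612]
wrist_force: [-0.0, -0.4, 0.9]
finger_gap: 0.0513
gripper_force: 0.0
```

{"name": "drive_tool", "arguments": {"increments": [[0, 0, 0, 0], [0, 0, 0, 0], [0, 0, 0, 0], [0, 0, 0, 0], [0, 0, 0, 0]], "gripper": 0, "force": 90}}

```text
clock: 73.75
position: [0.4823, 0.232, 0.0846]
orientation: [3.138, -0.003, 1.61]
wrist_force: [-6.3, -2.7, 20.7]
finger_gap: 0.0182
gripper_force: 87.0
```

{"name": "drive_tool", "arguments": {"increments": [[0, 0, -0.1, 0], [0, 0, -0.2, 0], [0, 0, -0.35, 0], [0, 0, -0.5, 0], [0, 0, -0.5, 0]]}}

```text
clock: 74.38
position: [0.4809, 0.2319, 0.1582]
orientation: [3.139, -0.002, 1.611]
wrist_force: [0.7, 0.0, -1.6]
finger_gap: 0.0129
gripper_force: 89.8
```

Run:
```python
from h import *
s=arm.state();print(s['position'],s['orientation'],s['finger_gap'],s['wrist_force'])
print(go([.411,.225,.10],np.pi/2+.04))
```

```text
[0.4808908  0.23188402 0.15823507] [ 3.13947375e+00 -1.94632807e-03  1.61116155e+00] 0.012862844881100777 [ 0.68906909  0.03380335 -1.56455837]
(array([-0.028, -0.468,  0.387]), np.float64(0.0))
```

{"name": "drive_tool", "arguments": {"increments": [[-0.04, -0.2, 0, 0], [-0.04, -0.33, 0, 0], [-0.04, -0.33, 0.3, 0], [-0.04, -0.33, 0.5, 0], [-0.04, -0.33, 0.587, 0], [-0.04, -0.33, 0.587, 0]]}}

```text
clock: 75.12
position: [0.4306, 0.2228, 0.0681]
orientation: [-3.14, 0.001, 1.61]
wrist_force: [-0.1, 0.0, -1.6]
finger_gap: 0.0129
gripper_force: 89.9
```

{"name": "drive_tool", "arguments": {"increments": [[0, 0, 0.02, 0], [0, 0, 0.04, 0], [0, 0, 0.05, 0], [0, 0, 0.05, 0]]}}

```text
clock: 75.62
position: [0.4311, 0.2235, 0.0615]
orientation: [3.141, -0.0, 1.611]
wrist_force: [-0.5, -0.2, -2.6]
finger_gap: 0.0132
gripper_force: 89.9
```

{"name": "drive_tool", "arguments": {"increments": [[0, 0, 0.01, 0], [0, 0, 0.02, 0], [0, 0, 0.03, 0], [0, 0, 0.03, 0]]}}

```text
clock: 76.12
position: [0.431, 0.2233, 0.0567]
orientation: [-3.141, 0.0, 1.611]
wrist_force: [0.3, -0.1, -2.1]
finger_gap: 0.0129
gripper_force: 89.9
```

{"name": "drive_tool", "arguments": {"increments": [[0, 0, 0.01, 0], [0, 0, 0.02, 0], [0, 0, 0.03, 0], [0, 0, 0.03, 0]]}}

```text
clock: 76.62
position: [0.4309, 0.2233, 0.0522]
orientation: [-3.141, 0.0, 1.611]
wrist_force: [0.5, 0.4, -2.3]
finger_gap: 0.0127
gripper_force: 90.0
```

{"name": "drive_tool", "arguments": {"increments": [[0, 0, 0.01, 0], [0, 0, 0.02, 0], [0, 0, 0.03, 0], [0, 0, 0.03, 0]]}}

```text
clock: 77.12
position: [0.4321, 0.2235, 0.0502]
orientation: [3.141, -0.003, 1.609]
wrist_force: [-7.5, -4.3, 35.6]
finger_gap: 0.0126
gripper_force: 96.2
```

Run:
```python
from h import *
s=arm.state();print(s['position'],s['wrist_force'])
u=cap('scene');t=cap('top');print(orange(u),orange(t))
asc(u,140,225,225,350,.9)
for z in(.086,.09): print([ (proj(u,[.431,.2233+d,z])).round(1) for d in(-.05,.05)])
print('rearL bottom/lipL bottom',proj(u,[.496,.27,0]).round(),proj(u,[.339,.264,.012]).round(),'rear top',proj(u,[.496,.27,.026]).round())
```

```text
[0.43209441 0.22349171 0.05024346] [-7.47402474 -4.33568553 35.57575478]
[] [(array([329, 246,   9,   5,  37], dtype=int32), array([333.5, 248.1]))]
140 ++++++++++++++-...                                                                         GGG     ...-+++-.    
142 ++++++++++++++-..--.                                                                      ...---++++++++++++-   
144 ++++++++++++++-...++.                                                              ...---++++++++++++++++++++-. 
146 ++++++++++++++-..-+++.                                                      ...----++++++++++++++++++++++++++++-
148 ++++++++++++++-..-++++.                                                  .-+++++++++++++++++++++++++++++++++++++
151 +++++++++-----..-++++++.             ..                           ..    -+++++++++++++++++++++++++++++++++++++++
153 +-----..--..----++++++++.                     O                       .-++++++++++++++++++++++++++++++++++++++++
155 .-------++++++++++++++++-.                    O                      .++#+++++++++++++++++++++++++++++++++++++++
157 +++++++++++
[... 2958 characters left out ...]
+++++++--++##++++++###+++++++++++-----.-++++++++++++++++++++++++++++
215 BBBBBBBBBBBBBBBBBBB      .............  ..-+++++++++--++###++++++#+++++++++++-..    .+++++++++++++++++++++++++++
217 BBBBBBBBBBBBBB      ..................   ..-++++++++++-++++#++++++++++++++++++.      .-++++++++++++##+++++++++++
220 BBBBBBBBB      .......................     .-++++++++++--++++++++++++++++++++-         .+++++++++++++##+++++++++
222 BBBBBBB................................     .--+++++++++--++++++++++++++++++++-.        .-+++++++++++###++++++++
[array([278.9, 151. ]), array([294.8, 175.4])]
[array([278.9, 150. ]), array([294.8, 174.3])]
rearL bottom/lipL bottom [272. 204.] [323. 182.] rear top [272. 197.]
```

{"name": "drive_tool", "arguments": {"increments": [[0, 0, -0.01, 0], [0, 0, -0.01, 0]]}}

```text
clock: 77.47
position: [0.4319, 0.2235, 0.0503]
orientation: [3.14, -0.001, 1.61]
wrist_force: [0.0, -2.9, 14.2]
finger_gap: 0.0131
gripper_force: 92.9
```

{"name": "drive_tool", "arguments": {"increments": [[0, 0, 0, 0], [0, 0, 0, 0], [0, 0, 0, 0], [0, 0, -0.3, 0], [0, 0, -0.6, 0], [0, 0, -0.9, 0], [0, 0, -0.9, 0]], "gripper": 0.5}}

```text
clock: 78.35
position: [0.4328, 0.2245, 0.1871]
orientation: [3.137, -0.004, 1.611]
wrist_force: [0.1, 0.1, -0.5]
finger_gap: 0.0425
gripper_force: 0.0
```

{"name": "drive_tool", "arguments": {"increments": [[0.3, 0, 0, 0], [0.7, 0, 0, 0], [1, 0, 0, 0], [1, 0, 0, 0], [1, 0, 0, 0]]}}

```text
clock: 78.97
position: [0.4248, 0.372, 0.1833]
orientation: [-3.14, 0.002, 1.61]
wrist_force: [-0.1, 0.1, -0.4]
finger_gap: 0.0428
gripper_force: 0.0
```

Run:
```python
from h import *
s=arm.state();print(s['position'],s['orientation'],s['finger_gap'])
c=cap('wrist');u=cap('scene')
h=cv2.cvtColor(u['image'],cv2.COLOR_BGR2HSV);m=(h[...,0]>4)&(h[...,0]<14)&(h[...,1]>150)&(h[...,2]>70);ys,xs=np.nonzero(m[130:200,250:320]);print(xs.min()+250,ys.min()+130,xs.max()+250,ys.max()+130)
# black bar of cover
asc(c,60,330,60,500,.25)
```

```text
[0.42475016 0.37203825 0.18326912] [-3.14046344e+00  2.11361420e-03  1.61024529e+00] 0.042819809443761826
276 151 295 176
 60 ------------.....-.---------.......-------------++---------++++-----------------------------------------------
 68 --------------....----------------------+----++-+++--------++++-----------------------------------------------
 76 -----------.BBBBBBBB--------------------+----++-+++--------++++-----------------------------------------------
 84 -----------BBBBBBBBBB-----------------+++----++-+++--------+++------------------------------------------------
 92 -----------BBBBBBBBBB.----------------+++----++-+++--------+++----------++------------------------------------
100 ------------BBBBBBBB.------------------++---+++-+++--------++-------------++----------------------------------
108 -------------.......-------------------++---+++-++- .-. ---++-------------+++-++--------++--------------------
116 ---------------------------------------++----++--+-     ---+------------++++++-+---...........................
124 ---------------------------------------++---+-+----   
[... 2190 characters left out ...]
++++---.    ...   ..    BBBBBBBBBBBBBBBBBBBBBBBBBBB
284 ..---+g+-.....-----++++++++++--.    ...     -----------.----------.     ..        BBBBBBBBBBBBBBBBBB ..BBBBBBB
292 ...------..------...--+++++-         ..    .---------.....--------.     .         BBBBBBBBB  BBBBBBBBBBBBBBB  
300 ...---------.        .----.                .------.................                B BBBB          BBBBBBBB   
308 ...------.                                .---------......---------.                                 BBBBBB   
316 .. ---.                                   -----------..O..----------                                    BBB   
324                                          .-----------..O..-----------
```

The sieve stands flat; its handle projection matches. Now I locate the cover's bar.

```bash
cat >> h.py <<'E'
def blackbar(c,box,z):
    x0,x1,y0,y1=box;g=cv2.cvtColor(c['image'],cv2.COLOR_BGR2GRAY)[y0:y1,x0:x1]
    m=(g<60).astype(np.uint8);k,l,st,ce=cv2.connectedComponentsWithStats(m)
    i=1+np.argmax(st[1:,4]);p=np.argwhere(l==i)[:,::-1]+[x0,y0]
    r=cv2.minAreaRect(p.astype(np.float32));b=cv2.boxPoints(r)
    b=b[np.argsort(b[:,1])];a,e=b[:2].mean(0),b[2:].mean(0)
    A,E=ray(c,*a,z),ray(c,*e,z);return r,A,E,(A+E)/2,np.linalg.norm(A-E),np.arctan2(E[0]-A[0],A[1]-E[1])
E
python3 - <<'E'
from h import *
c=ld('wrist')
for z in(.031,.025): print(blackbar(c,(230,320,80,240),z))
print(arm.state()['position'])
E
```

```text
(((273.9999694824219, 153.0), (19.999996185302734, 83.99998474121094), 0.0), array([0.41605916, 0.44649662, 0.031     ]), array([0.418507  , 0.37368735, 0.031     ]), array([0.41728308, 0.41009199, 0.031     ]), np.float64(0.07285040034352099), np.float64(0.03360713855115448))
(((273.9999694824219, 153.0), (19.999996185302734, 83.99998474121094), 0.0), array([0.41593897, 0.44665027, 0.025     ]), array([0.41843677, 0.37235481, 0.025     ]), array([0.41718787, 0.40950254, 0.025     ]), np.float64(0.07433744512964457), np.float64(0.03360713855115397))
[0.42522888 0.3714163  0.18386233]
```

Run:
```python
from h import *
print(go([.4174,.4088,.0103],1.610))
```

```text
(array([ 0.252, -0.042,  1.157]), np.float64(-0.001))
```

{"name": "drive_tool", "arguments": {"increments": [[0.15, -0.03, 0.3, 0], [0.252, -0.042, 0.5, 0], [0.252, -0.042, 0.7, 0], [0.252, -0.042, 0.7, 0], [0.252, -0.042, 0.7, 0]]}}

```text
clock: 79.7
position: [0.4183, 0.4101, 0.0805]
orientation: [3.141, -0.001, 1.609]
wrist_force: [-0.4, 0.3, 1.3]
finger_gap: 0.0425
gripper_force: 0.0
```

Run:
```python
from h import *
s=arm.state();print(s['position'],s['orientation'])
print(go([.4174,.4088,.0103],1.610))
```

```text
[0.41826812 0.41013633 0.08050534] [ 3.14065640e+00 -6.82021311e-04  1.60883274e+00]
(array([-0.009, -0.007,  0.468]), np.float64(-0.001))
```

{"name": "drive_tool", "arguments": {"increments": [[-0.009, -0.006, 0.2, 0], [-0.009, -0.006, 0.4, 0], [-0.009, -0.006, 0.46, 0], [-0.009, -0.006, 0.46, 0], [-0.009, -0.006, 0.46, 0]]}}

```text
clock: 80.32
position: [0.4173, 0.41, 0.0118]
orientation: [3.14, -0.002, 1.61]
wrist_force: [0.8, 1.1, 0.3]
finger_gap: 0.0428
gripper_force: 0.0
```

{"name": "drive_tool", "arguments": {"increments": [[0, 0, 0, 0], [0, 0, 0, 0], [0, 0, 0, 0], [0, 0, 0, 0], [0, 0, 0, 0], [0, 0, 0, 0]], "gripper": 0, "force": 100}}

```text
clock: 81.08
position: [0.4168, 0.4098, 0.0114]
orientation: [3.141, -0.001, 1.611]
wrist_force: [-1.1, -0.8, 6.5]
finger_gap: 0.0102
gripper_force: 98.1
```

{"name": "drive_tool", "arguments": {"increments": [[0, 0, -0.1, 0], [0, 0, -0.3, 0], [0, 0, -0.6, 0], [0, 0, -0.9, 0], [0, 0, -0.95, 0], [0, 0, -0.95, 0]]}}

```text
clock: 81.82
position: [0.4159, 0.4093, 0.1528]
orientation: [-3.141, -0.0, 1.611]
wrist_force: [0.1, -0.2, -3.8]
finger_gap: 0.0097
gripper_force: 98.1
```

Run:
```python
from h import *
s=arm.state();print(s['position'],s['orientation'],s['finger_gap'])
print(go([.5973,.2175,.15],1.611))
```

```text
[0.41589632 0.40929931 0.15282435] [-3.14114984e+00 -2.98897549e-04  1.61094042e+00] 0.009687513484149451
(array([-1.326,  1.157,  0.018]), np.float64(-0.0))
```

{"name": "drive_tool", "arguments": {"increments": [[0, 0.3, 0, 0], [-0.2, 0.65, 0, 0], [-0.5, 1, 0, 0], [-0.8, 1, 0, 0], [-1, 1, 0, 0], [-1, 1, 0, 0]]}}

```text
clock: 82.58
position: [0.5716, 0.2608, 0.1508]
orientation: [-3.138, 0.003, 1.605]
wrist_force: [0.4, -0.2, -2.7]
finger_gap: 0.0098
gripper_force: 98.6
```

{"name": "drive_tool", "arguments": {"increments": [[-0.3, 0.15, 0, 0], [-0.32, 0.157, 0.2, 0], [-0.32, 0.157, 0.3, 0], [-0.32, 0.157, 0.35, 0], [-0.32, 0.157, 0.35, 0]]}}

```text
clock: 83.2
position: [0.597, 0.2197, 0.0997]
orientation: [-3.14, 0.0, 1.613]
wrist_force: [0.8, -0.0, -2.6]
finger_gap: 0.0096
gripper_force: 98.6
```

Run:
```python
from h import *
s=arm.state();print(s['position'],s['orientation'],s['finger_gap'])
print(go([.5973,.2185,.0605],1.611))
```

```text
[0.59700746 0.21967957 0.09965189] [-3.14026662e+00  1.36071225e-04  1.61253819e+00] 0.009607720200541308
(array([-0.008,  0.002,  0.261]), np.float64(0.001))
```

{"name": "drive_tool", "arguments": {"increments": [[-0.008, 0.003, 0.08, 0], [-0.008, 0.003, 0.14, 0], [-0.008, 0.003, 0.17, 0], [-0.008, 0.003, 0.17, 0], [-0.008, 0.003, 0.17, 0]]}}

```text
clock: 83.82
position: [0.5985, 0.2173, 0.0751]
orientation: [3.141, -0.0, 1.611]
wrist_force: [-0.3, -0.1, -2.4]
finger_gap: 0.0096
gripper_force: 98.6
```

Run:
```python
from h import *
s=arm.state();print(s['position'],s['orientation'],s['finger_gap'],s['wrist_force'])
print(go([.5973,.2185,.0605],1.611))
```

```text
[0.59846332 0.21732889 0.07509355] [ 3.14115344e+00 -1.65513294e-04  1.61065818e+00] 0.009598698683937104 [-0.25974782 -0.11592887 -2.39513908]
(array([ 0.008, -0.007,  0.097]), np.float64(-0.0))
```

{"name": "drive_tool", "arguments": {"increments": [[0.007, -0.005, 0, 0], [0.007, -0.005, 0.02, 0], [0.007, -0.005, 0.04, 0], [0.007, -0.005, 0.05, 0], [0.007, -0.005, 0.05, 0], [0.007, -0.005, 0.05, 0]]}}

```text
clock: 84.58
position: [0.5975, 0.2183, 0.0674]
orientation: [3.141, -0.0, 1.611]
wrist_force: [0.0, 0.7, -3.4]
finger_gap: 0.0095
gripper_force: 98.6
```

Run:
```python
from h import *
s=arm.state();print(s['position'],s['orientation'],s['wrist_force'])
print(go([.5973,.2185,.0605],1.611))
```

```text
[0.59752603 0.21826271 0.06740853] [ 3.14146439e+00 -1.07467287e-05  1.61062033e+00] [ 0.03548912  0.71565716 -3.37814053]
(array([ 0.002, -0.001,  0.046]), np.float64(-0.0))
```

The cover is over the pins with no contact force, and the underside is about 5 mm below the pin tops. I'll go down the rest.

{"name": "drive_tool", "arguments": {"increments": [[0.001, -0.001, 0.015, 0], [0.001, -0.001, 0.03, 0], [0.001, -0.001, 0.045, 0], [0.001, -0.001, 0.045, 0]]}}

```text
clock: 85.08
position: [0.5973, 0.2186, 0.0608]
orientation: [-3.142, -0.0, 1.611]
wrist_force: [-0.9, 0.8, 0.0]
finger_gap: 0.0096
gripper_force: 99.1
```

Contact (force 0, weight carried by the rim). Release and retreat.

{"name": "drive_tool", "arguments": {"increments": [[0, 0, 0, 0], [0, 0, 0, 0], [0, 0, 0, 0], [0, 0, 0, 0], [0, 0, -0.2, 0], [0, 0, -0.5, 0], [0, 0, -0.8, 0], [0, 0, -0.8, 0]], "gripper": 0.5}}

```text
clock: 86.08
position: [0.5998, 0.2188, 0.1846]
orientation: [3.135, -0.003, 1.61]
wrist_force: [0.8, -0.5, 0.4]
finger_gap: 0.0423
gripper_force: 0.0
```

{"name": "drive_tool", "arguments": {"increments": [[0.3, -0.1, 0, 0], [0.7, -0.3, -0.2, 0], [1, -0.6, -0.3, 0], [1, -0.8, -0.3, 0], [1, -0.8, -0.3, 0]]}}

```text
clock: 86.7
position: [0.4679, 0.3656, 0.2247]
orientation: [-3.139, -0.0, 1.616]
wrist_force: [-0.3, -0.5, -0.2]
finger_gap: 0.0429
gripper_force: 0.0
```

{"name": "drive_tool", "arguments": {"increments": [[0.3, 0, 0, 0], [0.7, 0, 0, 0], [1, 0, 0, 0], [1, 0, 0, 0], [1, 0, 0, 0]]}}

```text
clock: 87.32
position: [0.4667, 0.5116, 0.2247]
orientation: [3.141, 0.002, 1.609]
wrist_force: [0.5, -0.3, 0.0]
finger_gap: 0.0423
gripper_force: 0.0
```

Run:
```python
from h import *
s=arm.state();print(s['position'])
t=cap('top');u=cap('scene')
print('bar',blackbar(t,(325,380,168,192),.081))
t0=cv2.imread('pics/t0.png');d=np.abs(t['image'][145:215,300:400].astype(int)-t0[145:215,300:400]).sum(2);print('cover diff vs start',d.mean(),(d>60).sum())
u0=cv2.imread('pics/s0.png');d=np.abs(u['image'][155:230,185:275].astype(int)-u0[155:230,185:275]).sum(2);print('scene diff',d.mean(),(d>60).sum())
for r in red(t,.01,15): print('t',r)
for r in red(u,.01,15): print('s',r)
print(orange(t),orange(u))
asc(t,155,275,250,400,.75)
```

```text
[0.46667288 0.51160344 0.22474521]
bar (((350.0, 178.5), (7.0, 32.0), 90.0), array([0.60032444, 0.21943255, 0.081     ]), array([0.58379232, 0.21962658, 0.081     ]), array([0.59205838, 0.21952957, 0.081     ]), np.float64(0.016533255701760678), np.float64(-1.5825323505378517))
cover diff vs start 13.298285714285715 5
scene diff 30.715555555555557 629
t (array([313.9,  81.3]), array([ 13,  17, 154], dtype=int32), array([0.858 , 0.2988, 0.01  ]))
t (array([280.8, 186.2]), array([ 29,  18, 420], dtype=int32), array([0.5875, 0.38  , 0.01  ]))
s (array([256.6, 241.6]), array([ 20,  25, 333], dtype=int32), array([0.5853, 0.3773, 0.01  ]))
s (array([148.7, 242.1]), array([ 20,  21, 278], dtype=int32), array([0.8331, 0.2669, 0.01  ]))
s (array([ 86.3, 263.7]), array([10, 12, 38], dtype=int32), array([0.9885, 0.2681, 0.01  ]))
[] []
155 +++++++++++++++++++++++++++++++++++++++++++-----+++++++++-------------------------------------++++++++++--------
157 ++---------.............................--+---+++++++++++-++---------------------------------------------.......
160 +-..                     
[... 4294 characters left out ...]
     
259            .--+++++++++++++++++++++++++++++++++++++++++-...--......-.....................................       
261              .-+++++++++++++++++++++++++++++++++++++++-.............-........-------------...............       
264               .--++++++++++++++++++++++++++++++++++++++-....................-+++++++++--+-......---------       
267 .               .-+++++++++++++++++++++++++++++++++++++++--..................--++++-++--+-......--++++++-       
269 ...              .-++++++++++++++++++++++++++++++++++++++++--.................-++--++++-+-......-+++++++-       
272 ....              .--+++++++++++++++++++++++++++++++++++++++-......-----------++++++++----......-+++++++-
```

Run:
```python
from h import *
print(arm.sign_off())
```

```text
the job is handed in; nothing more can be done
None
```

I handed the job in at about 87 s of the 192 s limit. At hand-in the camera images showed all six brass tokens in the box, the large tokens in the tray, the empty sieve flat on the desk and the cover seated on both pins. Only part of the stacked large tokens was visible, so five is my count of the drops. The sieve fell once on the way, and its three large tokens were tipped onto the desk and moved into the tray by hand rather than poured over the lip; the judge's verdict is not known to me.

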